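Weigh a donated stacking toy in the sorting room

ROBOT

A 7-joint arm with a two-finger parallel gripper is mounted at the origin on the work surface. World frame = base frame: x ahead of the robot, y to its left, z up, the work surface at z = 0. Lengths are in m, angles in rad, forces in N, time in s.
With the tool pointing down it reaches from about 0.35 to 0.775 m from the base axis. Payload 3.1 kg.
Tool frame: the origin (TCP) lies midway between the tips of the shut fingers; the grasp point (between the pads) lies 19 mm behind it (bot.pinch_z is the distance from the TCP to the grasp point, in m); z points along the fingers, y is the line along which they close (so a half turn about z gives the same grasp; the last joint's range is limited). The gripper opens to 85 mm and grips with 20 to 120 N. Pads are 22 mm wide; open, the fingers measure 114 mm over their backs; the gripper's body (76 mm by 85 mm) begins 54 mm behind the grasp point. The pads swing forward as they close: fully open they stand 13 mm farther back than shut.
Start: joints at [1.131, 0.311, 0.014, 1.512, -0.004, 1.319, -0.027], TCP at [0.213, -0.507, 0.231] pointing down, gripper open.
Joint ranges: [-2.7, 2.7], [-0.3, 1.91], [-1.27, 1.3], [0.12, 2.57], [-1.44, 4.58], [0.2, 2.03], [-3.05, 3.05]. Speed limits (rad/s): [2.79, 2.79, 3.14, 3.14, 3.14, 3.14, 3.14].

INTERFACE

Orientations are given as a unit quaternion [w, x, y, z].
In Python, from workcell import sense, imaging, workorder, bot gives the robot as it stands.
- The arm moves only by the shell command python3 -m pendant 'ROWS' [OPENING] [FORCE]. ROWS is JSON, a list of rows, each a list of 6 numbers: the shift along the world's x, y, z scaled (see below), then the turn, a rotation vector about the world's x, y, z scaled (see below). A call has 1 to 5 rows; each row is the pose to reach, as a shift and turn from the pose commanded when the call began; what a row does not reach only later rows make up. The controller multiplies each number of a shift by 500 mm and each number of a turn by 90 degrees. A row lasts 1/8 s, in which the tool goes at most 62.5 mm and 10.7 degrees, less where a joint would pass 70% of its speed; a pose out of reach is approached as far as the arm can. A call with a number of a shift or a turn outside -1 to 1 is refused whole. A call with a gripper value outside its range is refused whole. OPENING is the closure, from -1 (fully open) to 1 (shut), set as the call begins (- or left out, the last holds). The fingers move at their own pace and stop on an object; FORCE is the grip in N (left out, the last holds). Time passes only in rows, so rows that repeat a pose let the fingers close. It gives the time, the measured TCP pose, the force, the opening and the grip force at its end, in the units of the state.
- sense(): the state, without advancing time (a new reading comes with each control period).
- imaging.snapshot(name): name is "side" or "top" or "wrist"; returns a dict with "pixels" (384x512x3 uint8, blue, green, red), "camera_matrix" (3x3 intrinsics, pixels), "position" and "attitude" of the camera in the world. Camera axes: x right, y up, looking along -z (the intrinsics and any distortion apply to the point x, -y, -z); pixel columns grow to the right and rows downward; lengths in m; the calibration is good to about 2 mm. The wrist camera is an equidistant fisheye: a pixel r from the principal point sees the ray r / f radians off the axis. A picture is of the moment at which its call begins. There is no depth.
- workorder.sign_off(): hands the job in; it is judged then, once.
The state is a dict: "time": time; "q": joint angles; "qd": joint speeds; "effort": joint torques, N m; "ee_pos": TCP position; "orientation": TCP orientation; "force": force on the tool from outside, world axes, zero at the start; "torque": the same for the moment, N m; "width": finger opening in m; "finger_force": force on a finger pad.
Only numpy, scipy, OpenCV 4.12 (cv2) and the standard library are available. Lean on these libraries where they do the work, as an engineer would, in place of code of your own. Each camera call takes 0.05 s, during which the arm holds its last target. There are 200 camera calls.

TASK

Weigh the donated wooden stacking toy: first clear the candlestick and the pepper mill off the scale's pan and stand both upright in the grey tray. Then pile all the wooden discs that are there into one tower exactly in the middle of the pan, the largest at the bottom and each smaller one above, and only when the tower is complete turn the lock knob clockwise until it clicks over into its free position. Leave the egg cup and the white bottle where they are.

Things in the scene. Friction and masses are not known exactly. Their poses are not given: they have to be found in the camera images.
- scale: grey bench scale, fixed to the table, 200 mm (its x, depth) by 340 mm (its y, width), deck 45 mm above the table; origin on the table under the middle of the housing; x points away from its front (display edge), y to its pan side, z up. The pan does not move
- pan_centre (a point): middle of the top face of the round steel pan (160 mm in diameter, flat, no rim, top 65 mm above the table), where a fine ring 75 mm across is scribed; the pan is at the left of the scale seen from the robot
- lock_grip (a point): on the axis of the black lock knob on the scale's deck, 165 mm from the pan's centre; height to grip at, 81 mm above the table. It has a 50 mm round foot and an upright bar grip 48 mm long, 14 mm thick, from 59 to 91 mm above the table. This frame turns with the knob: its x lies along the bar, away from the white pointer line on its top, its y across the bar, z up
- lock (a joint): lock knob's angle in rad: 0 = locked (start, bar along the scale's x), grows as the knob is turned clockwise seen from above, 1.2 = free; both are stops. A spring holds it at either end; the hump between lies at 0.6: turned less than that it springs back, turned past it, it snaps on to 1.2 by itself. Needs up to about 0.25 N m
- candlestick: small brass candlestick, 80 mm tall, 220 g, standing on the pan at the start: foot 54 mm across, thin stem, upright round candle cup 28 mm across from 52 to 80 mm up; origin at the centre of its underside, z up
- pepper_mill: small dark wooden pepper mill, 75 mm tall, 120 g, standing on the pan at the start: foot 48 mm across, waist, round head 38 mm across from 50 to 66 mm up, narrowing above; origin at the centre of its underside, z up
- tray: shallow grey plastic tray fixed on the table at the left, 160 mm (x) by 200 mm (y), walls 25 mm high and 4 mm thick, floor about 5 mm thick; origin at the centre of its underside
- egg_cup: white egg cup, 46 mm across, 60 mm tall, between the robot and the scale; bystander, origin at the centre of its underside
- flask: white bottle with a steel cap, 60 mm across, 140 mm tall, beyond the tray; bystander, origin at the centre of its underside
- disc68_center (a point): Largest of the set of up to five plain round wooden toy discs: solid, 68 mm in diameter, 18 mm thick, about 56 g; either face may be up. Starts flat on the table; may be absent. Origin: centre of the disc
- disc68: the same 68 mm disc, origin at the centre of the face that is its underside at the start
- disc60_center (a point): Second largest of the set of up to five plain round wooden toy discs: solid, 60 mm in diameter, 18 mm thick, about 46 g; either face may be up. Starts flat on the table; may be absent. Origin: centre of the disc
- disc60: the same 60 mm disc, origin at the centre of the face that is its underside at the start
- disc52_center (a point): Middle one of the set of up to five plain round wooden toy discs: solid, 52 mm in diameter, 18 mm thick, about 37 g; either face may be up. Starts flat on the table; may be absent. Origin: centre of the disc
- disc52: the same 52 mm disc, origin at the centre of the face that is its underside at the start
- disc44_center (a point): Second smallest of the set of up to five plain round wooden toy discs: solid, 44 mm in diameter, 18 mm thick, about 29 g; either face may be up. Starts flat on the table; may be absent. Origin: centre of the disc
- disc44: the same 44 mm disc, origin at the centre of the face that is its underside at the start
- disc36_center (a point): Smallest of the set of up to five plain round wooden toy discs: solid, 36 mm in diameter, 18 mm thick, about 23 g; either face may be up. Starts flat on the table; may be absent. Origin: centre of the disc
- disc36: the same 36 mm disc, origin at the centre of the face that is its underside at the start

How it is judged:
On the way, in this order (a step that is already met when the one before it is completed fails the run):
1. candlestick and pepper mill stand upright in the tray (x of candlestick in the frame of tray between -0.07 and 0.07 m and y of candlestick in the frame of tray between -0.09 and 0.09 m and angle between each of candlestick, pepper_mill's own z axis and vertical below 0.15 rad and z of each of candlestick, pepper_mill in the frame of tray below 0.012 m and linear speed of each of candlestick, pepper_mill below 0.02 m/s and x of pepper_mill in the frame of tray between -0.07 and 0.07 m and y of pepper_mill in the frame of tray between -0.09 and 0.09 m), for 0.2 s.
2. all discs present form one centred tower on the pan, largest lowest (horizontal distance between each of disc68_center, disc60_center, disc52_center, disc44_center, disc36_center and pan_centre below 0.01 m and (angle between disc68_center's own z axis and vertical below 0.1 rad or angle between disc68_center's own z axis and vertical above 3.04159 rad) and linear speed of each of disc68, disc60, disc52, disc44, disc36 below 0.02 m/s and ((angle between disc68_center's own z axis and vertical below 0.1 rad and z of disc60_center in the frame of disc68_center above 0.014 m) or (angle between disc68_center's own z axis and vertical above 3.04159 rad and z of disc60_center in the frame of disc68_center below -0.014 m)) and ((angle between disc68_center's own z axis and vertical below 0.1 rad and z of disc52_center in the frame of disc68_center above 0.014 m) or (angle between disc68_center's own z axis and vertical above 3.04159 rad and z of disc52_center in the frame of disc68_center below -0.014 m)) and ((angle between disc68_center's own z axis and vertical below 0.1 rad and z of disc44_center in the frame of disc68_center above 0.014 m) or (angle between disc68_center's own z axis and vertical above 3.04159 rad and z of disc44_center in the frame of disc68_center below -0.014 m)) and ((angle between disc68_center's own z axis and vertical below 0.1 rad and z of disc36_center in the frame of disc68_center above 0.014 m) or (angle between disc68_center's own z axis and vertical above 3.04159 rad and z of disc36_center in the frame of disc68_center below -0.014 m)) and (angle between disc60_center's own z axis and vertical below 0.1 rad or angle between disc60_center's own z axis and vertical above 3.04159 rad) and ((angle between disc60_center's own z axis and vertical below 0.1 rad and z of disc52_center in the frame of disc60_center above 0.014 m) or (angle between disc60_center's own z axis and vertical above 3.04159 rad and z of disc52_center in the frame of disc60_center below -0.014 m)) and ((angle between disc60_center's own z axis and vertical below 0.1 rad and z of disc44_center in the frame of disc60_center above 0.014 m) or (angle between disc60_center's own z axis and vertical above 3.04159 rad and z of disc44_center in the frame of disc60_center below -0.014 m)) and ((angle between disc60_center's own z axis and vertical below 0.1 rad and z of disc36_center in the frame of disc60_center above 0.014 m) or (angle between disc60_center's own z axis and vertical above 3.04159 rad and z of disc36_center in the frame of disc60_center below -0.014 m)) and (angle between disc52_center's own z axis and vertical below 0.1 rad or angle between disc52_center's own z axis and vertical above 3.04159 rad) and ((angle between disc52_center's own z axis and vertical below 0.1 rad and z of disc44_center in the frame of disc52_center above 0.014 m) or (angle between disc52_center's own z axis and vertical above 3.04159 rad and z of disc44_center in the frame of disc52_center below -0.014 m)) and ((angle between disc52_center's own z axis and vertical below 0.1 rad and z of disc36_center in the frame of disc52_center above 0.014 m) or (angle between disc52_center's own z axis and vertical above 3.04159 rad and z of disc36_center in the frame of disc52_center below -0.014 m)) and (angle between disc44_center's own z axis and vertical below 0.1 rad or angle between disc44_center's own z axis and vertical above 3.04159 rad) and ((angle between disc44_center's own z axis and vertical below 0.1 rad and z of disc36_center in the frame of disc44_center above 0.014 m) or (angle between disc44_center's own z axis and vertical above 3.04159 rad and z of disc36_center in the frame of disc44_center below -0.014 m)) and (angle between disc36_center's own z axis and vertical below 0.1 rad or angle between disc36_center's own z axis and vertical above 3.04159 rad)), for 0.3 s.
3. lock knob has clicked over to free (value of joint lock above 1 rad), for 0.2 s.
At the end, for the whole second after the job is handed in: Candlestick and pepper mill stand on the tray's floor, upright (within 0.15 rad), at rest; every disc present lies flat and at rest with its centre within 10 mm of the pan's centre seen from above, each smaller disc above every larger one; the lock knob reads more than 1.0 rad (all of step 1 and all of step 2 and value of joint lock above 1 rad); the robot touches nothing.
It fails at once if the egg cup is displaced by more than 30 mm (distance of egg_cup from where it was at the start of the episode above 0.03 m).
It fails at once if the white bottle is displaced by more than 30 mm (distance of flask from where it was at the start of the episode above 0.03 m).
Of disc68, disc60, disc52, disc44, disc36 only 3 to 5 are there at a start; the rules pass over those that are not, and their reading is None.
At some moment in a run one of disc68, disc60, disc52, disc44, disc36 may be knocked a few centimetres aside while the robot is not near it.
It also fails if it takes over 210 s, if anything falls off the work surface, if the arm or the gripper's body presses on something with over 40 N, if the wrist force passes 120 N, or if a joint passes its speed limit or range.

## Working session

There is one attempt and no reset: what is moved stays moved. The work goes in short steps, Python scripts to look and compute and a shell command to move; the robot and the scene stay as the last step left them, time stands still between calls to the robot, and variables do not carry over. Pictures are saved under pics/ and viewed, at most 14 in all, crops included, and the job is handed in when it is done.

```bash
mkdir -p pics; ls
cat > h.py <<'E'
import numpy as np, cv2
from scipy.spatial.transform import Rotation as R
from workcell import sense, imaging, workorder, bot
def snap(n,f):
    s=imaging.snapshot(n); cv2.imwrite(f'pics/{f}.png',s['pixels']); np.savez(f'pics/{f}.npz',**{k:np.array(v) for k,v in s.items()}); return s
E
python3 - <<'E'
from h import *
for n in('top','side','wrist'):
    s=snap(n,n+'0'); print(n,{k:(np.round(v,4).tolist() if not isinstance(v,str) else v) for k,v in s.items() if k!='pixels'})
print(sense())
a=cv2.imread('pics/top0.png'); cv2.imwrite('pics/top0b.png',cv2.resize(a,(800,600),interpolation=cv2.INTER_CUBIC))
a=cv2.imread('pics/side0.png'); cv2.imwrite('pics/side0b.png',cv2.resize(a,(800,600),interpolation=cv2.INTER_CUBIC))
E
```

```text
pics
top {'camera_matrix': [[460.8204, 0.0, 255.1161], [0.0, 460.8204, 188.7118], [0.0, 0.0, 1.0]], 'position': [0.2883, 0.0251, 1.4093], 'attitude': [-0.6961, -0.057, 0.0667, 0.7125]}
side {'camera_matrix': [[348.4997, 0.0, 253.304], [0.0, 348.4997, 189.494], [0.0, 0.0, 1.0]], 'position': [0.1128, 0.5316, 0.6589], 'attitude': [-0.3044, -0.1432, 0.3952, 0.8548]}
wrist {'camera_matrix': [[297.3186, 0.0, 256.7033], [0.0, 297.3186, 189.4432], [0.0, 0.0, 1.0]], 'position': [0.2811, -0.4786, 0.3734], 'attitude': [0.8239, -0.1209, 0.0817, -0.5476]}
{'time': 0.15, 'q': array([ 1.13131098,  0.31160998,  0.01398385,  1.51270345, -0.00440755,
        1.31919058, -0.0271893 ]), 'qd': array([-1.25306167e-03, -3.76507601e-03, -5.92431919e-04, -3.77376079e-03,
        3.80981275e-05,  1.58998394e-03,  7.04742733e-04]), 'effort': array([ 6.99702723e-04, -3.80273724e+01,  1.46463714e-01, -2.30849147e+01,
        1.23352278e-02,  9.67583677e-03,  5.17619253e-05]), 'ee_pos': array([ 0.21286359, -0.50653222,  0.2304273 ]), 'orientation': array([-9.13985872e-04,  9.80276164e-01,  1.97630358e-01, -2.20793738e-04]), 'force': array([-0.27132675,  0.2634831 ,  0.32087951]), 'torque': array([-0.02912305,  0.0539514 ,  0.00526242]), 'finger_force': 0.0, 'width': 0.08533873876186382}
```

View pics/top0b.png

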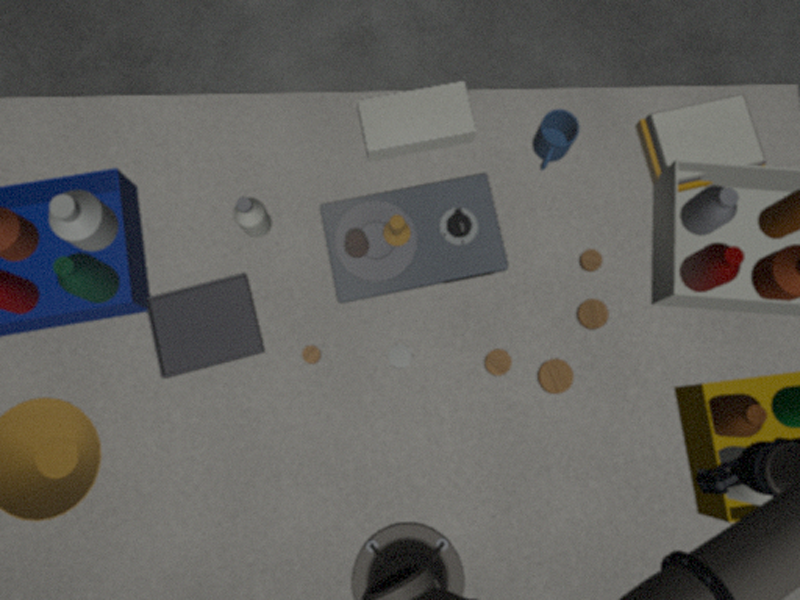

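View pics/side0b.png

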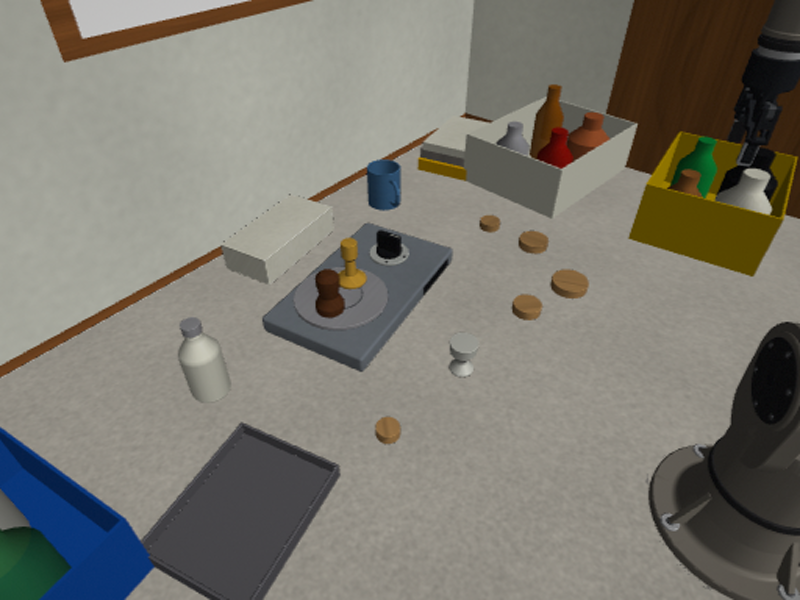

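Top view (800-wide): tray (207,325), scale with pan (376,240), mill (357,242), candlestick (397,230), knob (459,224), egg cup (400,357), flask (250,213). All five discs are there: (591,260), (593,314), (498,362), (556,376), (312,354). The side view agrees.

```bash
cat >> h.py <<'E'
def load(f): return dict(np.load(f'pics/{f}.npz'))
def rot(s): q=s['attitude']; return R.from_quat([q[1],q[2],q[3],q[0]]).as_matrix()
def ray(s,uv,fish=False):
    K=s['camera_matrix']; x=(uv[0]-K[0,2])/K[0,0]; y=(uv[1]-K[1,2])/K[1,1]
    if fish:
        r=np.hypot(x,y)+1e-12; d=np.array([np.sin(r)*x/r,-np.sin(r)*y/r,-np.cos(r)])
    else: d=np.array([x,-y,-1.])
    d=rot(s)@d; return np.array(s['position']),d/np.linalg.norm(d)
def atz(s,uv,z,fish=False):
    p,d=ray(s,uv,fish); return p+d*(z-p[2])/d[2]
def tri(*rays):
    A=np.zeros((3,3));b=np.zeros(3)
    for p,d in rays: M=np.eye(3)-np.outer(d,d);A+=M;b+=M@p
    X=np.linalg.solve(A,b); return X,max(np.linalg.norm(np.cross(X-p,d)) for p,d in rays)
def proj(s,X,fish=False):
    c=rot(s).T@(np.array(X)-s['position']);c=np.array([c[0],-c[1],-c[2]]);K=s['camera_matrix']
    if fish:
        r=np.hypot(c[0],c[1])+1e-12;t=np.arctan2(r,c[2]);xy=c[:2]/r*t
    else: xy=c[:2]/c[2]
    return xy*K[0,0]+K[:2,2]
def blobs(s,lo=(8,70,60),hi=(22,255,255),amin=60,amax=2500):
    h=cv2.cvtColor(s['pixels'],cv2.COLOR_BGR2HSV);m=cv2.inRange(h,lo,hi)
    m=cv2.morphologyEx(m,cv2.MORPH_CLOSE,np.ones((3,3)))
    n,l,st,c=cv2.connectedComponentsWithStats(m)
    return [(c[i],st[i],l==i) for i in range(1,n) if amin<st[i,4]<amax]
E
python3 - <<'E'
from h import *
t=load('top0');s=load('side0')
for n,i in(('top',t),('side',s)):
    for c,st,_ in blobs(i): print(n,np.round(c,1),st, np.round(atz(i,c,.009),3))
def crop(i,x,y,w,h,k,f):
    cv2.imwrite(f'pics/{f}.png',cv2.resize(i['pixels'][y:y+h,x:x+w],None,fx=k,fy=k,interpolation=cv2.INTER_CUBIC)*1)
crop(t,200,100,130,95,6,'c_top'); crop(s,160,135,135,100,5.9,'c_side')
E
```

```text
top [415.5  94.1] [408  76  16  39 227] [ 0.833 -0.521  0.009]
top [443.2 118. ] [434 115  22   8 102] [ 0.751 -0.602  0.009]
top [  6.9 152.3] [  0 136  20  30 386] [0.668 0.772 0.009]
top [502.9 145.2] [491 136  21  17 158] [ 0.658 -0.784  0.009]
top [253.6 147.7] [245 138  18  19 251] [0.667 0.004 0.009]
top [377.7 166.1] [371 160  14  13 140] [ 0.599 -0.382  0.009]
top [502.2 179.5] [485 165  27  27 393] [ 0.548 -0.768  0.009]
top [378.9 200.6] [370 192  19  18 279] [ 0.491 -0.378  0.009]
top [198.8 226.4] [194 221  11  11  93] [0.424 0.177 0.009]
top [318.3 231.4] [311 224  16  16 208] [ 0.4   -0.186  0.009]
top [355.1 240.4] [344 230  23  22 381] [ 0.37  -0.297  0.009]
top [477.3 270.6] [454 255  37  25 358] [ 0.271 -0.66   0.009]
side [90.9 16.5] [  26    0  173   40 2022] [ 2.674 -0.795  0.009]
side [454.7  30.4] [447   7  17  49  92] [ 0.597 -2.027  0.009]
side [411.3  52.3] [396  10  31  70 392] [ 0.663 -1.472  0.009]
side [350.4  76.3] [339  54  22  48 493] [ 0.766 -0.977  0.009]
side [376.4  86.1] [364  71  26  32 455] [ 0.626 -0.95   0.009]
side [260.9  93.6] [244  82  36  21 131] [ 0.977 -0.57   0.009]
side [282.5 107.5] [267 100  32  16 281] [ 0.831 -0.525  0.009]
side [216.4 118.3] [197 107  38  22 185] [ 0.975 -0.296  0.009]
side [441.7 116.6] [434 108  15  18 159] [ 0.315 -0.844  0.009]
side [313.2 142.7] [307 138  13  11 117] [ 0.598 -0.381  0.009]
side [341.1 154.5] [332 148  19  14 223] [ 0.49  -0.377  0.009]
side [220.1 175.9] [206 152  29  51 602] [ 0.719 -0.046  0.009]
side [ 67.7 199.9] [  0 158 143  83 991] [0.975 0.301 0.009]
side [364.3 181.2] [353 172  24  19 356] [ 0.369 -0.296  0.009]
side [337.  196.1] [328 188  19  17 253] [ 0.399 -0.186  0.009]
side [247.8 274.9] [240 267  16  17 229] [0.423 0.176 0.009]
```

View pics/c_top.png

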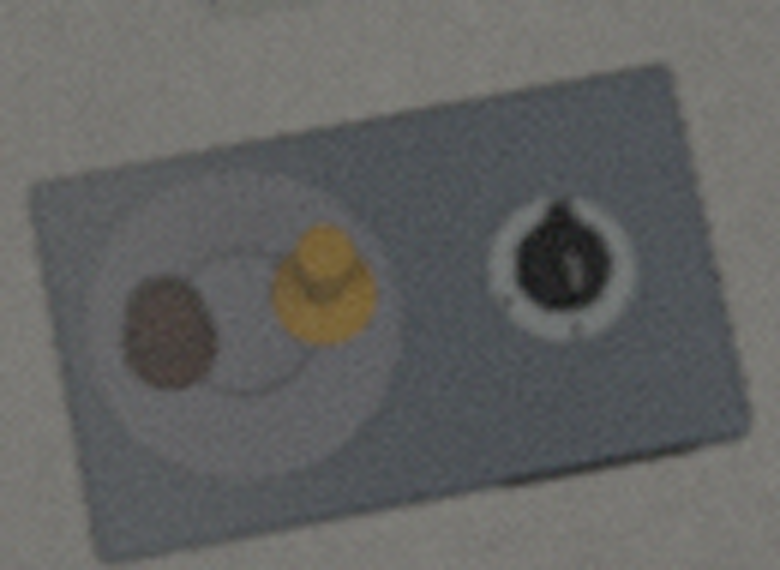

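View pics/c_side.png

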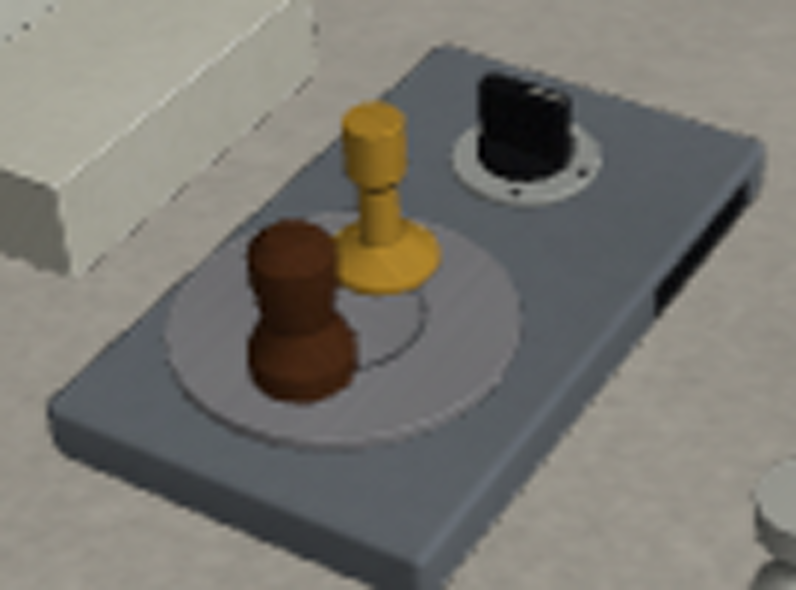

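Top crop shows the pan with edge x 83–405, y 172–482, candle cup (326,250), foot (325,295), mill head about (168,315), knob foot (563,268). Side crop shows cup top (375,117), mill head top (292,238), knob bar top (525,88), pan x 165–522.

Run:
```python
from h import *
t=load('top0');s=load('side0')
T=lambda u,v:(u/6+200-.4,v/6+100-.4); S=lambda u,v:(u/5.9+160-.4,v/5.9+135-.4)
def both(n,a,b): X,e=tri(ray(t,T(*a)),ray(s,S(*b))); print(n,np.round(X,4),'err',round(e,4))
both('cup top',(326,245),(375,117)); both('mill top',(168,305),(292,238)); both('knob foot',(563,268),(527,160)); both('knob top',(563,255),(525,88))
both('cs foot',(325,295),(382,258))
z=.065
for n,I,f,P in(('top',t,T,[(83,330),(405,320),(235,172),(250,482),(130,215),(360,430)]),('side',s,S,[(165,330),(522,310),(330,443),(480,405),(215,265),(440,225),(480,250)])):
    W=np.array([atz(I,f(*p),z)[:2] for p in P]); A=np.c_[2*W,np.ones(len(W))]; c=np.linalg.lstsq(A,(W**2).sum(1),rcond=None)[0]
    print(n,'pan',c[:2].round(4),'r',np.sqrt(c[2]+c[:2]@c[:2]).round(4))
C=np.array([atz(t,T(*p),.045) for p in[(32,184),(668,64),(750,434),(104,560)]]);print('deck',C.round(3),C.mean(0).round(4),np.linalg.norm(np.diff(C,axis=0),axis=1)); d=C[0]-C[1]+C[3]-C[2];print('yaw of y',np.degrees(np.arctan2(d[1],d[0]))-90)
D=np.array([atz(t,(u*.64-.2,v*.64-.2),.025) for u,v in[(148,300),(247,274),(265,350),(163,377)]]);print('tray',D.round(3),D.mean(0).round(4),np.linalg.norm(np.diff(D,axis=0),axis=1)); d=D[0]-D[1]+D[3]-D[2];print('yaw',np.degrees(np.arctan2(d[1],d[0]))-90)
bs=blobs(s)
for c,st,m in blobs(t):
    if not 90<st[4]<400: continue
    for c2,st2,m2 in bs:
        X,e=tri(ray(t,c),ray(s,c2))
        if e<.004 and 0<X[2]<.02:
            v,u=np.nonzero(m); rr=np.array([atz(t,q,.012)[:2] for q in zip(u,v)]); a=np.sqrt(st[4]*4/np.pi)*1.4/460.8
            print('disc',X.round(4),e.round(4),'diam~',a.round(4))
X,e=tri(ray(t,(400*.64,357*.64)),ray(s,(462*.64,350*.64)));print('egg',X,e)
X,e=tri(ray(t,(245*.64,207*.64)),ray(s,(192*.64,326*.64)));print('flask top',X,e)
print(R.from_quat([0.980276,0.19763,-0.00022,-0.0009]).as_matrix().round(3))
w=load('wrist0'); Rt=R.from_quat([0.980276,0.19763,-0.00022,-0.0009]).as_matrix();print('cam in tool',Rt.T@(w['position']-sense()['ee_pos']))
```

```text
cup top [0.6504 0.0041 0.1443] err 0.0013
mill top [0.626  0.0801 0.1346] err 0.0005
knob foot [ 0.6648 -0.1173  0.0464] err 0.0002
knob top [ 0.659  -0.1118  0.0951] err 0.0011
cs foot [0.6486 0.0051 0.0662] err 0.0007
top pan [0.6339 0.0459] r 0.0802
side pan [0.6301 0.0483] r 0.0793
deck [[ 0.715  0.153  0.045]
 [ 0.773 -0.176  0.045]
 [ 0.577 -0.209  0.045]
 [ 0.519  0.118  0.045]] [ 0.6462 -0.0284  0.045 ] [0.33403543 0.19917264 0.33168253]
yaw of y 9.94511692883357
tray [[0.535 0.491 0.025]
 [0.582 0.299 0.025]
 [0.432 0.263 0.025]
 [0.385 0.457 0.025]] [0.4834 0.3774 0.025 ] [0.19692718 0.15434303 0.19927741]
yaw 13.797888026787177
disc [ 0.8308 -0.5209  0.011 ] 0.002 diam~ 0.0517
disc [ 0.5994 -0.3823  0.0078] 0.0 diam~ 0.0406
disc [ 0.4905 -0.378   0.0082] 0.0001 diam~ 0.0573
disc [0.4234 0.1764 0.0087] 0.0003 diam~ 0.0331
disc [ 0.3997 -0.1864  0.0086] 0.0002 diam~ 0.0494
disc [ 0.3699 -0.297   0.0085] 0.0002 diam~ 0.0669
egg [0.41180894 0.00413873 0.04061153] 0.001464573274338494
flask top [0.6848429  0.28363649 0.13514549] 0.001863458762601922
[[ 0.922  0.387 -0.001]
 [ 0.387 -0.922  0.002]
 [-0.    -0.002 -1.   ]]
cam in tool [ 0.0736956   0.0004527  -0.14301954]
```

```bash
cat > d.py <<'E'
# shift/turn still needed (pendant units) to reach x y z [angle of tool y, deg]
import sys
from h import *
a=[float(v) for v in sys.argv[1:]]; s=sense(); q=s['orientation']; M=R.from_quat([q[1],q[2],q[3],q[0]]).as_matrix()
y=np.degrees(np.arctan2(M[1,1],M[0,1])); d=(np.array(a[:3])-s['ee_pos'])/.5
t=0
if len(a)>3: t=((a[3]-y+90)%180-90)
# tilt correction
tz=M[:,2]; rv=np.cross(tz,[0,0,-1])
print('t',round(s['time'],2),'pos',s['ee_pos'].round(4),'yaw',round(y,1),'need',d.round(4),'turn',round(t/90,4),'tilt',(np.degrees(rv)/90).round(4),'w',round(s['width'],4),'ff',round(s['finger_force'],1),'F',s['force'].round(1))
E
python3 -m pendant '[[0.36,0.42,0,0,0,0.444],[0.36,0.42,0,0,0,0.444],[0.36,0.42,0,0,0,0.444],[0.36,0.42,0,0,0,0.444],[0.36,0.42,0,0,0,0.444]]' -1 40
python3 -m pendant '[[0.36,0.42,0,0,0,0.302],[0.36,0.42,0,0,0,0.302],[0.36,0.42,0,0,0,0.302],[0.36,0.42,0,0,0,0.302],[0.36,0.42,0,0,0,0.302]]'
python3 d.py 0.650 0.0045 0.200 0
```

```text
time: 0.78
ee_pos: [0.3959, -0.2925, 0.2313]
orientation: [-0.0, 0.852, 0.524, 0.001]
force: [-0.4, -1.5, -0.1]
width: 0.0857
finger_force: 0.0
time: 1.4
ee_pos: [0.5747, -0.0819, 0.2308]
orientation: [-0.001, 0.705, 0.709, 0.001]
force: [0.2, -1.3, 0.6]
width: 0.0853
finger_force: 0.0
t 1.4 pos [ 0.5747 -0.0819  0.2308] yaw 0.3 need [ 0.1507  0.1727 -0.0616] turn -0.0033 tilt [-0.0021  0.0001  0.    ] w 0.0853 ff 0.0 F [ 0.2 -1.3  0.6]
```

```bash
python3 -m pendant '[[0.09,0.1,-0.03,0,0,0],[0.15,0.173,-0.062,0,0,-0.003],[0.15,0.173,-0.062,0,0,-0.003],[0.15,0.173,-0.062,0,0,-0.003]]' >/dev/null
python3 d.py 0.650 0.0045 0.113 0
python3 - <<'E'
from h import *
s=snap('wrist','w1'); cv2.imwrite('pics/w1b.png',cv2.resize(s['pixels'],(800,600)))
E
```

```text
t 1.9 pos [ 0.6478 -0.0011  0.1995] yaw -0.3 need [ 0.0045  0.0111 -0.1731] turn 0.0036 tilt [ 0.0006 -0.001   0.    ] w 0.0856 ff 0.0 F [-0.4 -0.2  0.3]
```

View pics/w1b.png

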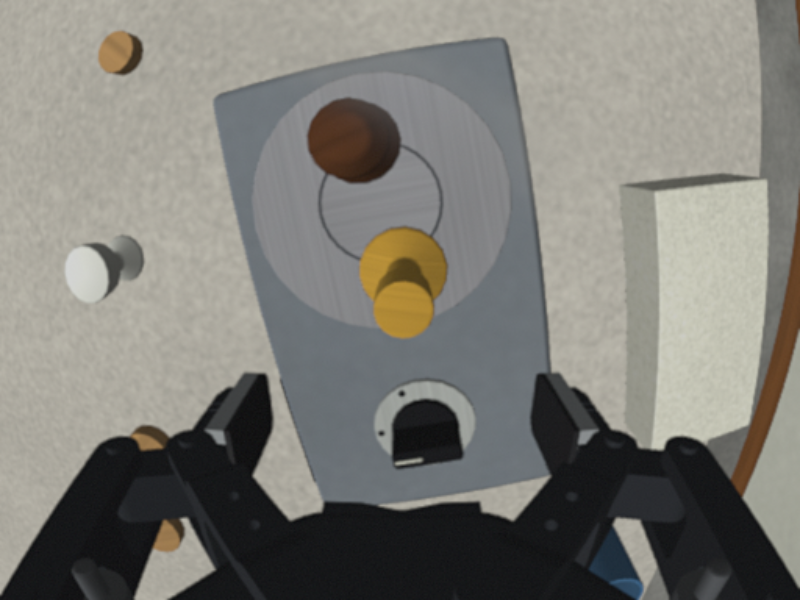

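Wrist view: cup (404,308) centred between the fingers (x≈403), mill head (353,140), scribed ring centre (380,202), knob (425,440).

```bash
python3 - <<'E'
from h import *
w=load('w1'); g=lambda u,v:(u*.64-.2,v*.64-.2)
for n,p,z in(('ring',(380.5,202),.065),('cup',(404,311),.145),('pan',(382,199),.065),('mill',(344,140),.14),('csfoot',(403.5,269),.068)): print(n,atz(w,g(*p),z,True).round(4))
P=[(253,200),(511,195),(380,72),(383,327),(290,110),(473,288)]
W=np.array([atz(w,g(*p),.065,True)[:2] for p in P]); c=np.linalg.lstsq(np.c_[2*W,np.ones(len(W))],(W**2).sum(1),rcond=None)[0];print(c[:2],np.sqrt(c[2]+c[:2]@c[:2]))
t=load('top0');s=load('side0')
print(tri(ray(w,g(404,311),True),ray(t,(326/6+199.6,245/6+99.6)),ray(s,(375/5.9+159.6,117/5.9+134.6))))
E
python3 -m pendant '[[0.005,0.01,-0.06,0,0,0],[0.005,0.01,-0.12,0,0,0],[0.005,0.01,-0.172,0,0,0],[0.005,0.01,-0.172,0,0,0]]' >/dev/null
python3 d.py 0.650 0.0045 0.113 0
python3 -m pendant '[[0,0,0,0,0,0],[0,0,0,0,0,0],[0,0,0,0,0,0],[0,0,0,0,0,0],[0,0,0,0,0,0]]' 1 40
python3 -m pendant '[[0,0,0,0,0,0],[0,0,0,0,0,0],[0,0,0,0,0,0],[0,0,0,0,0,0]]'
```

```text
ring [0.6356 0.0471 0.065 ]
cup [0.6492 0.0055 0.145 ]
pan [0.6366 0.0489 0.065 ]
mill [0.6238 0.0813 0.14  ]
csfoot [0.6491 0.0065 0.068 ]
[0.63542254 0.04684841] 0.07876929294085197
(array([0.64969857, 0.00470776, 0.14478429]), np.float64(0.0015877169911410146))
t 2.45 pos [0.6486 0.0016 0.1127] yaw -0.5 need [0.0029 0.0058 0.0006] turn 0.0056 tilt [ 0.0012 -0.0029  0.    ] w 0.0858 ff 0.0 F [0.2 0.4 0.1]
time: 3.08
ee_pos: [0.6509, 0.0046, 0.1154]
orientation: [0.0, 0.709, 0.705, 0.0]
force: [-1.0, -0.2, 5.5]
width: 0.0265
finger_force: 39.3
time: 3.58
ee_pos: [0.6509, 0.0045, 0.1154]
orientation: [0.0, 0.709, 0.705, 0.0]
force: [-2.0, -0.6, 5.9]
width: 0.0268
finger_force: 39.3
```

```bash
python3 -m pendant '[[0,0,0.06,0,0,0],[0,0,0.12,0,0,0],[0,0,0.18,0,0,0],[0,0,0.2,0,0,0]]'|grep -E 'width|ee_'
python3 -m pendant '[[-0.03,0.06,0,0,0,0.06],[-0.08,0.16,0,0,0,0.15],[-0.13,0.27,0,0,0,0.25],[-0.18,0.38,0,0,0,0.34],[-0.22,0.46,0,0,0,0.4]]'|grep -E 'width|ee_'
python3 -m pendant '[[-0.05,0.1,0,0,0,0.1],[-0.1,0.2,0,0,0,0.156],[-0.14,0.28,0,0,0,0.156],[-0.165,0.33,0,0,0,0.156]]'|grep -E 'width|ee_'
python3 d.py 0.4557 0.4066 0.059 50
```

```text
ee_pos: [0.6515, 0.0047, 0.2156]
width: 0.0267
ee_pos: [0.538, 0.2374, 0.2129]
width: 0.0267
ee_pos: [0.4552, 0.4017, 0.2126]
width: 0.0269
t 5.2 pos [0.4552 0.4017 0.2126] yaw 49.9 need [ 0.0011  0.0097 -0.3073] turn 0.0006 tilt [ 0.0002 -0.0019  0.    ] w 0.0269 ff 40.0 F [-0.6 -1.  -2.2]
```

```bash
python3 -m pendant '[[0,0.005,-0.08,0,0,0],[0,0.008,-0.16,0,0,0],[0,0.008,-0.24,0,0,0],[0,0.008,-0.29,0,0,0],[0,0.008,-0.302,0,0,0]]'|grep -E 'width|ee_|^force'
python3 -m pendant '[[0,0,-0.004,0,0,0],[0,0,-0.008,0,0,0],[0,0,-0.011,0,0,0],[0,0,-0.011,0,0,0]]'|grep -E 'width|ee_|^force'
```

```text
ee_pos: [0.4564, 0.4012, 0.0597]
force: [-0.1, -0.5, -1.1]
width: 0.0268
ee_pos: [0.4583, 0.4036, 0.0583]
force: [-0.6, -0.9, -1.9]
width: 0.0267
```

```bash
python3 -m pendant '[[0,0,0,0,0,0],[0,0,0,0,0,0]]'|grep -E 'width|ee_|^force'
python3 -m pendant '[[0,0,-0.004,0,0,0],[0,0,-0.004,0,0,0]]'|grep -E 'width|ee_|^force'
```

```text
ee_pos: [0.4582, 0.4035, 0.058]
force: [0.5, -0.3, -1.9]
width: 0.0272
ee_pos: [0.458, 0.4032, 0.0555]
force: [-0.0, 0.3, -1.4]
width: 0.0269
```

```bash
python3 -m pendant '[[0,0,-0.003,0,0,0],[0,0,-0.003,0,0,0]]'|grep -E 'ee_|^force'
python3 -m pendant '[[0,0,-0.003,0,0,0],[0,0,-0.003,0,0,0]]'|grep -E 'ee_|^force'
```

```text
ee_pos: [0.4581, 0.4036, 0.0545]
force: [0.1, -0.3, -0.4]
ee_pos: [0.4582, 0.4036, 0.0544]
force: [-2.1, -2.4, 7.1]
```

Contact at the floor. Release partway, rise, and go to the mill.

```bash
python3 -m pendant '[[0,0,0.001,0,0,0],[0,0,0.001,0,0,0],[0,0,0.001,0,0,0],[0,0,0.001,0,0,0]]' -0.3|grep -E 'width|^force'
python3 -m pendant '[[0,0,0.06,0,0,0],[0,0,0.15,0,0,0],[0,0,0.26,0,0,0],[0,0,0.3,0,0,0]]' -1 |grep -E 'ee_'
python3 - <<'E'
from h import *
s=snap('wrist','w2');cv2.imwrite('pics/w2b.png',cv2.resize(s['pixels'],(640,480)))
E
python3 -m pendant '[[0.08,-0.12,0.01,0,0,-0.1],[0.13,-0.22,0.01,0,0,-0.2],[0.18,-0.32,0.01,0,0,-0.25],[0.22,-0.42,0.01,0,0,-0.3],[0.26,-0.5,0.01,0,0,-0.36]]'|grep -E 'ee_'
python3 d.py 0.6255 0.0805 0.205 17
```

```text
force: [-0.3, -0.6, -0.3]
width: 0.0554
ee_pos: [0.459, 0.4054, 0.2076]
ee_pos: [0.5885, 0.1502, 0.2071]
t 9.0 pos [0.5885 0.1502 0.2071] yaw 17.0 need [ 0.074  -0.1394 -0.0042] turn -0.0001 tilt [ 0.001  -0.0008  0.    ] w 0.0853 ff 0.0 F [ 0.6  0.3 -0.1]
```

View pics/w2b.png

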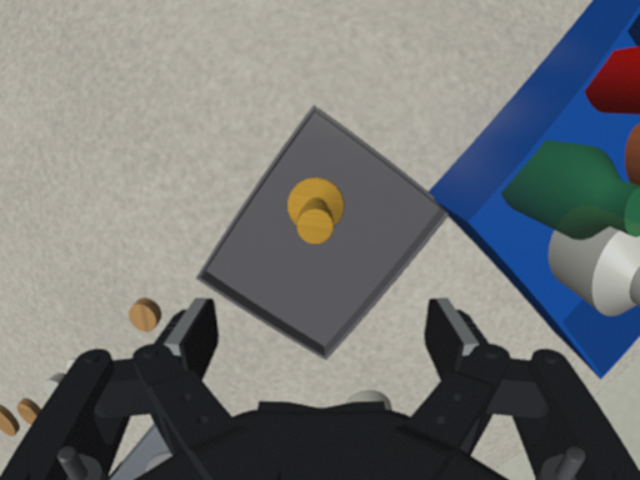

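Candlestick stands upright in the tray at about (315,215). Now the mill.

```bash
python3 -m pendant '[[0.05,-0.09,0,0,0,0],[0.074,-0.139,-0.004,0,0,0],[0.074,-0.139,-0.004,0,0,0],[0.074,-0.139,-0.004,0,0,0]]' >/dev/null
python3 d.py 0.6255 0.0805 0.102 17
python3 -m pendant '[[0,0,-0.07,0,0,0],[0,0,-0.14,0,0,0],[0,0,-0.2,0,0,0],[0,0,-0.206,0,0,0],[0,0,-0.206,0,0,0]]' >/dev/null
python3 d.py 0.6255 0.0805 0.102 17
python3 -m pendant '[[0,0,0,0,0,0],[0,0,0,0,0,0],[0,0,0,0,0,0],[0,0,0,0,0,0],[0,0,0,0,0,0]]' 1 30
python3 -m pendant '[[0,0,0,0,0,0],[0,0,0.03,0,0,0],[0,0,0.08,0,0,0],[0,0,0.16,0,0,0],[0,0,0.21,0,0,0]]'
```

```text
t 9.5 pos [0.6241 0.0859 0.2057] yaw 17.4 need [ 0.0029 -0.0109 -0.2073] turn -0.0048 tilt [-0.0011 -0.0011 -0.    ] w 0.0847 ff 0.0 F [0.5 0.5 0.1]
t 10.12 pos [0.6253 0.0857 0.1044] yaw 17.4 need [ 0.0005 -0.0104 -0.0048] turn -0.0048 tilt [-0.0007  0.0008  0.    ] w 0.0854 ff 0.0 F [ 1.1  0.4 -0.2]
time: 10.75
ee_pos: [0.6254, 0.084, 0.1043]
orientation: [0.0, 0.593, 0.805, 0.0]
force: [-0.9, -0.3, 5.5]
width: 0.0364
finger_force: 30.0
time: 11.38
ee_pos: [0.6258, 0.0843, 0.2106]
orientation: [0.001, 0.593, 0.805, 0.001]
force: [0.0, -0.1, -0.8]
width: 0.0364
finger_force: 30.5
```

```bash
python3 -m pendant '[[-0.04,0.08,0,0,0,0.05],[-0.09,0.18,0,0,0,0.1],[-0.14,0.29,0,0,0,0.1],[-0.19,0.38,0,0,0,0.1],[-0.24,0.46,0,0,0,0.1]]' >/dev/null
python3 -m pendant '[[-0.015,0.025,0,0,0,0],[-0.021,0.03,0,0,0,0],[-0.021,0.03,0,0,0,0]]' >/dev/null
python3 d.py 0.4953 0.3289 0.0475 26
python3 -m pendant '[[0,0,-0.07,0,0,0],[0,0,-0.15,0,0,0],[0,0,-0.22,0,0,0],[0,0,-0.29,0,0,0],[0,0,-0.317,0,0,0]]' >/dev/null
python3 -m pendant '[[0,0,0,0,0,0],[0,0,0,0,0,0]]' |grep -E 'ee_|^force'
python3 d.py 0.4953 0.3289 0.0445 26
```

```text
t 12.38 pos [0.4959 0.3271 0.2081] yaw 26.2 need [-0.0012  0.0037 -0.3212] turn -0.0017 tilt [0.001  0.0004 0.    ] w 0.0369 ff 30.5 F [-0.1 -0.7 -0.9]
ee_pos: [0.496, 0.3296, 0.0515]
force: [0.6, -0.1, -0.8]
t 13.25 pos [0.496  0.3296 0.0515] yaw 26.3 need [-0.0014 -0.0013 -0.014 ] turn -0.0028 tilt [-0.0012  0.0017  0.    ] w 0.0366 ff 30.5 F [ 0.6 -0.1 -0.8]
```

```bash
python3 -m pendant '[[0,0,-0.004,0,0,0],[0,0,-0.008,0,0,0],[0,0,-0.008,0,0,0]]' |grep -E 'ee_|^force'
for i in 1; do python3 -m pendant '[[0,0,-0.003,0,0,0],[0,0,-0.003,0,0,0]]' |grep -E 'ee_|^force'; done
python3 -m pendant '[[0,0,-0.003,0,0,0],[0,0,-0.003,0,0,0]]' |grep -E 'ee_|^force'
```

```text
ee_pos: [0.4946, 0.3289, 0.0459]
force: [-0.1, 0.8, -1.4]
ee_pos: [0.4945, 0.3289, 0.0441]
force: [-0.1, -0.7, -0.7]
ee_pos: [0.4947, 0.3292, 0.0434]
force: [-1.1, -1.0, 2.8]
```

```bash
python3 -m pendant '[[0,0,0.001,0,0,0],[0,0,0.001,0,0,0],[0,0,0.001,0,0,0],[0,0,0.001,0,0,0]]' -0.2|grep -E 'width|^force'
python3 -m pendant '[[0,0,0.06,0,0,0],[0,0,0.15,0,0,0],[0,0,0.26,0,0,0],[0,0,0.32,0,0,0]]' -1 |grep -E 'ee_'
python3 -m pendant '[[-0.03,-0.12,0,0,0,-0.1],[-0.06,-0.24,0,0,0,-0.2],[-0.08,-0.36,0,0,0,-0.3],[-0.08,-0.48,0,0,0,-0.4],[-0.08,-0.6,0,0,0,-0.5]]'|grep -E 'ee_'
cat > look.py <<'E'
from h import *
import sys
t=snap('top','t'+sys.argv[1]);s=snap('side','s'+sys.argv[1]);bs=blobs(s)
for c,st,m in blobs(t):
    if not 70<st[4]<400 or st[2]>26: continue
    for c2,st2,m2 in bs:
        X,e=tri(ray(t,c),ray(s,c2))
        if e<.005 and 0<X[2]<.2 and abs(X[1])<.48: print('disc',X.round(4),e.round(4),'diam~',(np.sqrt(st[4]*4/np.pi)*(1.41-X[2])/460.8+.002).round(4))
E
python3 look.py 1; python3 d.py 0.37 -.297 .2 -38.8
python3 -c "
import cv2;a=cv2.imread('pics/s1.png');cv2.imwrite('pics/s1b.png',cv2.resize(a,(640,480)))"
```

```text
force: [0.2, 0.5, 1.0]
width: 0.0516
ee_pos: [0.4954, 0.3301, 0.2068]
ee_pos: [0.4543, 0.0271, 0.2037]
disc [ 0.5961 -0.3833  0.0091] 0.0034 diam~ 0.0426
disc [ 0.4905 -0.3782  0.0081] 0.0001 diam~ 0.0591
disc [0.4864 0.325  0.0683] 0.0038 diam~ 0.0347
disc [0.4353 0.3612 0.1601] 0.0045 diam~ 0.0537
disc [0.456  0.4019 0.0248] 0.0012 diam~ 0.0593
disc [0.4232 0.1765 0.0088] 0.0001 diam~ 0.0349
disc [ 0.3999 -0.1865  0.0083] 0.0 diam~ 0.0515
disc [ 0.37   -0.297   0.0084] 0.0002 diam~ 0.0686
t 15.85 pos [0.4545 0.0198 0.2031] yaw -19.6 need [-0.169  -0.6336 -0.0063] turn -0.2135 tilt [ 0.0036 -0.0002  0.    ] w 0.0856 ff 0.0 F [-0.3  0.9 -0.5]
```

View pics/s1b.png

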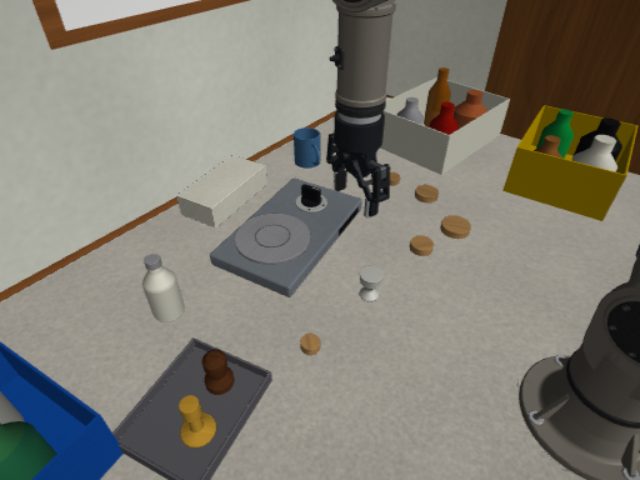

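Mill (218,372) and candlestick (198,420) stand upright in the tray; pan is clear with its ring at (272,236). Next disc68.

```bash
python3 -m pendant '[[-0.03,-0.11,0,0,0,-0.1],[-0.06,-0.22,0,0,0,-0.2],[-0.09,-0.33,0,0,0,-0.213],[-0.12,-0.44,-0.02,0,0,-0.213],[-0.15,-0.55,-0.05,0,0,-0.213]]'>/dev/null
python3 -m pendant '[[-0.015,-0.06,-0.05,0,0,0],[-0.019,-0.083,-0.1,0,0,0],[-0.019,-0.083,-0.15,0,0,0],[-0.019,-0.083,-0.15,0,0,0]]'>/dev/null
python3 d.py 0.37 -.297 -0.002 -38.8
python3 - <<'E'
from h import *
w=snap('wrist','w3');c=proj(w,[.37,-.297,.018],True)
print(c)
for b in blobs(w,amin=200,amax=20000): print(b[0].round(1),b[1],atz(w,b[0],.014,True).round(4))
cv2.imwrite('pics/w3b.png',cv2.resize(w['pixels'],(640,480)))
E
```

```text
t 16.98 pos [ 0.3688 -0.286   0.1016] yaw -37.8 need [ 0.0023 -0.022  -0.2071] turn -0.011 tilt [-0.0021 -0.0024 -0.    ] w 0.0853 ff 0.0 F [-0.6 -1.4  0.7]
[266.12015371 204.935703  ]
[208.7  71.8] [ 176   39   66   66 3389] [ 0.4    -0.1859  0.014 ]
[496.  130.2] [ 478  109   34   43 1168] [ 0.5946 -0.3789  0.014 ]
[421.4 189.3] [ 391  158   61   65 3047] [ 0.4887 -0.3738  0.014 ]
[265.6 200.7] [ 225  160   82   81 5149] [ 0.3711 -0.295   0.014 ]
```

View pics/w3b.png

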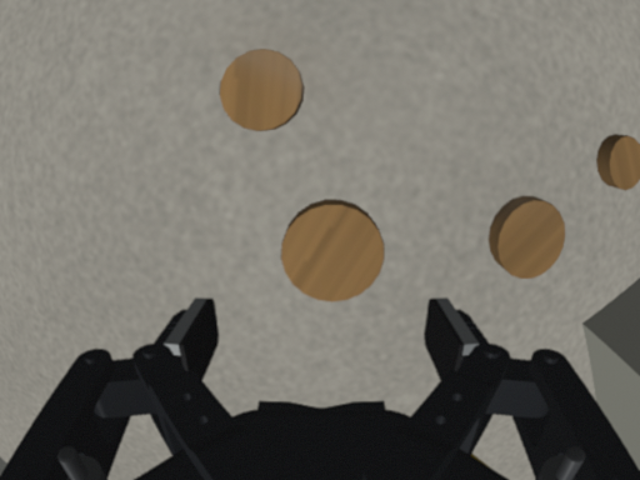

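Disc68 at (333,250) between the fingers, agreeing to ~2 mm with the other views. Grasp it.

```bash
python3 -m pendant '[[0.002,-0.02,-0.03,0,0,-0.01],[0.003,-0.02,-0.09,0,0,-0.01],[0.003,-0.02,-0.15,0,0,-0.01],[0.003,-0.02,-0.19,0,0,-0.01],[0.003,-0.02,-0.19,0,0,-0.01]]'>/dev/null
python3 d.py 0.3705 -.296 -0.002 -38.8
```

```text
t 17.65 pos [ 0.3708 -0.2973  0.0071] yaw -38.8 need [-0.0006  0.0026 -0.0183] turn -0.0002 tilt [-0.0009 -0.0014 -0.    ] w 0.0854 ff 0.0 F [ 0.2 -0.2 -0.1]
```

```bash
python3 -m pendant '[[0,0.002,-0.01,0,0,0],[0,0.002,-0.017,0,0,0],[0,0.002,-0.017,0,0,0]]'|grep -E 'ee_|^force'
python3 -m pendant '[[0,0,0,0,0,0],[0,0,0,0,0,0],[0,0,0,0,0,0],[0,0,0,0,0,0],[0,0,0,0,0,0]]' 1 25|grep -vE 'ori'
python3 -m pendant '[[0,0,0.01,0,0,0],[0,0,0.04,0,0,0],[0,0,0.12,0,0,0],[0,0,0.2,0,0,0],[0,0,0.28,0,0,0]]'|grep -vE 'ori'
python3 d.py 0.635 .0468 0.1 4
```

```text
ee_pos: [0.3718, -0.2968, 0.0001]
force: [-0.3, 1.1, -0.4]
time: 18.65
ee_pos: [0.3718, -0.2968, 0.0005]
force: [-1.0, 1.8, 4.9]
width: 0.0671
finger_force: 27.6
time: 19.27
ee_pos: [0.3716, -0.2965, 0.1419]
force: [0.3, -0.1, 0.1]
width: 0.0664
finger_force: 28.4
t 19.27 pos [ 0.3716 -0.2965  0.1419] yaw -38.8 need [ 0.5268  0.6867 -0.0839] turn 0.4751 tilt [0.0004 0.0006 0.    ] w 0.0664 ff 28.4 F [ 0.3 -0.1  0.1]
```

```bash
python3 -m pendant '[[0.04,0.05,0,0,0,0.05],[0.1,0.13,0,0,0,0.15],[0.17,0.22,0,0,0,0.25],[0.24,0.31,0,0,0,0.35],[0.3,0.39,0,0,0,0.44]]'>/dev/null
python3 -m pendant '[[0.07,0.09,0,0,0,0.035],[0.14,0.18,0,0,0,0.035],[0.19,0.25,0,0,0,0.035],[0.22,0.29,-0.02,0,0,0.035],[0.227,0.297,-0.05,0,0,0.035]]'>/dev/null
python3 -m pendant '[[0,0,-0.02,0,0,0],[0,0,-0.02,0,0,0]]'>/dev/null
python3 d.py 0.635 .0468 0.0675 4
```

```text
t 20.77 pos [0.6335 0.0443 0.1033] yaw 3.8 need [ 0.0031  0.005  -0.0717] turn 0.0018 tilt [ 0.0013 -0.0023  0.    ] w 0.0669 ff 28.4 F [ 0.1 -0.4 -0.3]
```

```bash
python3 -m pendant '[[0.003,0.005,-0.03,0,0,0],[0.003,0.005,-0.06,0,0,0],[0.003,0.005,-0.068,0,0,0],[0.003,0.005,-0.068,0,0,0]]'|grep -E 'ee_|^force'
python3 -m pendant '[[0,0,-0.003,0,0,0],[0,0,-0.003,0,0,0]]'|grep -E 'ee_|^force'
python3 -m pendant '[[0,0,-0.003,0,0,0],[0,0,-0.003,0,0,0]]'|grep -E 'ee_|^force'
```

```text
ee_pos: [0.6362, 0.0493, 0.0702]
force: [0.1, 0.4, -0.0]
ee_pos: [0.6369, 0.0495, 0.0697]
force: [-0.4, 0.8, -0.8]
ee_pos: [0.6366, 0.0494, 0.0678]
force: [-0.9, -0.3, -1.0]
```

```bash
python3 -m pendant '[[-0.003,-0.005,-0.002,0,0,0],[-0.003,-0.005,-0.002,0,0,0]]'|grep -E 'ee_|^force'
python3 -m pendant '[[0,0,-0.003,0,0,0],[0,0,-0.003,0,0,0]]'|grep -E 'ee_|^force'
python3 -m pendant '[[0,0,-0.002,0,0,0],[0,0,-0.002,0,0,0]]'|grep -E 'ee_|^force'
```

```text
ee_pos: [0.6349, 0.0464, 0.0667]
force: [0.4, -0.2, -0.1]
ee_pos: [0.6352, 0.0468, 0.0656]
force: [-0.6, -0.6, 1.1]
ee_pos: [0.6353, 0.0468, 0.0656]
force: [-2.5, -1.1, 6.3]
```

```bash
python3 -m pendant '[[0,0,0.001,0,0,0],[0,0,0.001,0,0,0],[0,0,0.001,0,0,0],[0,0,0.001,0,0,0]]' -1|grep -E 'width|^force'
python3 -m pendant '[[0,0,0.04,0,0,0],[0,0,0.14,0,0,0],[0,0,0.25,0,0,0],[0,0,0.27,0,0,0],[0,0,0.27,0,0,0]]'|grep -E 'ee_'
python3 - <<'E'
from h import *
w=snap('wrist','w4')
for b in blobs(w,amin=200,amax=20000): print(b[0].round(1),b[1],atz(w,b[0],.08,True).round(4))
x,y=proj(w,[.635,.0468,.065],True).astype(int);print(x,y)
cv2.imwrite('pics/w4b.png',cv2.resize(w['pixels'][max(0,y-75):y+75,x-100:x+100],None,fx=4,fy=4,interpolation=cv2.INTER_CUBIC));print(x-100,max(0,y-75))
E
```

```text
force: [-0.1, -1.3, 0.2]
width: 0.0852
ee_pos: [0.6354, 0.047, 0.2004]
[89.  54.8] [ 76  41  29  28 596] [0.465  0.1654 0.08  ]
[492.8 233.5] [ 465  134   47  177 1796] [0.9403 0.003  0.08  ]
[256.1 182.6] [ 220  147   74   72 4138] [0.6353 0.0473 0.08  ]
255 178
155 103
```

View pics/w4b.png

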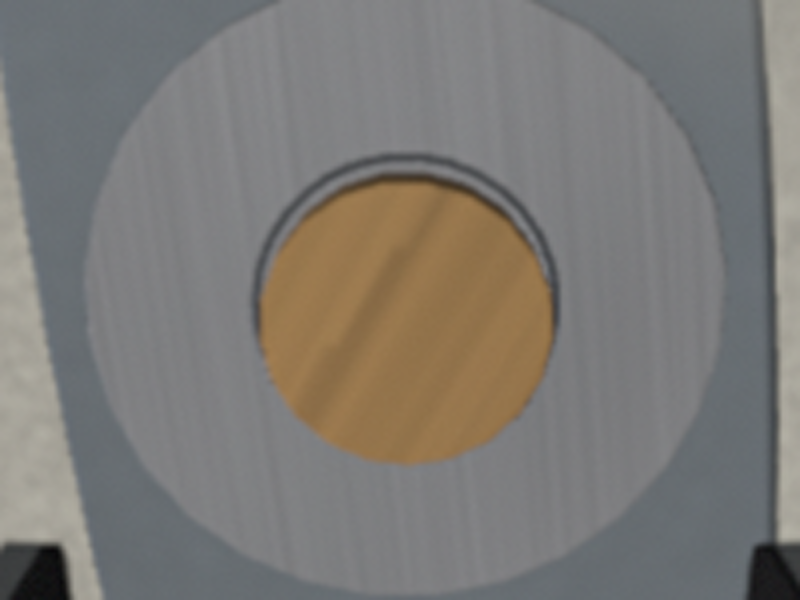

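Disc68 lies concentric with the ring (centres x≈406 both). Now disc60.

```bash
python3 -m pendant '[[-0.04,-0.11,0,0,0,-0.1],[-0.08,-0.22,0,0,0,-0.2],[-0.12,-0.33,0,0,0,-0.3],[-0.16,-0.45,0,0,0,-0.4],[-0.2,-0.57,0,0,0,-0.46]]'>/dev/null
python3 -m pendant '[[-0.03,-0.1,-0.05,0,0,0],[-0.06,-0.2,-0.1,0,0,0],[-0.08,-0.26,-0.16,0,0,0],[-0.09,-0.28,-0.2,0,0,0],[-0.09,-0.28,-0.2,0,0,0]]'>/dev/null
python3 d.py 0.4905 -.378 0 -37.6
python3 - <<'E'
from h import *
w=snap('wrist','w5')
for b in blobs(w,amin=500,amax=20000): print(b[0].round(1),b[1],atz(w,b[0],.014,True).round(4))
E
```

```text
t 24.95 pos [ 0.4865 -0.3763  0.0952] yaw -37.6 need [ 0.0079 -0.0035 -0.1905] turn -0.0001 tilt [-0.0031 -0.0052 -0.    ] w 0.0855 ff 0.0 F [ 0.7 -0.2 -1.3]
[48.6 89.8] [  28   61   41   57 1899] [ 0.3992 -0.1854  0.014 ]
[374. 118.] [ 346   91   55   54 2233] [ 0.5986 -0.3811  0.014 ]
[261.5 193. ] [ 225  156   75   74 4338] [ 0.491  -0.3762  0.014 ]
```

```bash
python3 -m pendant '[[0.008,-0.003,-0.05,0,0,0],[0.008,-0.003,-0.11,0,0,0],[0.008,-0.003,-0.17,0,0,0],[0.008,-0.003,-0.187,0,0,0],[0.008,-0.003,-0.187,0,0,0]]'>/dev/null
python3 d.py 0.4908 -.377 0 -37.6
```

```text
t 25.62 pos [ 0.4954 -0.3773  0.0067] yaw -37.3 need [-0.0091  0.0007 -0.0135] turn -0.0029 tilt [-0.0002  0.0003  0.    ] w 0.0856 ff 0.0 F [-0.8 -0.5  0. ]
```

```bash
python3 -m pendant '[[-0.008,0.001,-0.005,0,0,0],[-0.009,0.001,-0.012,0,0,0],[-0.009,0.001,-0.012,0,0,0]]'|grep -E 'ee_|^force'
python3 -m pendant '[[0,0,0,0,0,0],[0,0,0,0,0,0],[0,0,0,0,0,0],[0,0,0,0,0,0],[0,0,0,0,0,0]]' 1 25|grep -vE 'ori'
python3 -m pendant '[[0,0,0.01,0,0,0],[0,0,0.04,0,0,0],[0,0,0.12,0,0,0],[0,0,0.22,0,0,0],[0,0,0.32,0,0,0]]'|grep -vE 'ori'
python3 d.py 0.635 .047 0.16 4
```

```text
ee_pos: [0.4899, -0.3778, 0.0006]
force: [-0.1, -0.2, 0.0]
time: 26.62
ee_pos: [0.4905, -0.3779, 0.0008]
force: [1.0, 0.0, 3.2]
width: 0.0586
finger_force: 27.3
time: 27.25
ee_pos: [0.4898, -0.3775, 0.1625]
force: [-0.1, -0.9, -0.3]
width: 0.0587
finger_force: 27.2
t 27.25 pos [ 0.4898 -0.3775  0.1625] yaw -37.4 need [ 0.2903  0.849  -0.005 ] turn 0.4601 tilt [0.0001 0.0002 0.    ] w 0.0587 ff 27.2 F [-0.1 -0.9 -0.3]
```

```bash
python3 -m pendant '[[0.02,0.05,0,0,0,0.05],[0.05,0.14,0,0,0,0.15],[0.08,0.24,0,0,0,0.25],[0.12,0.35,0,0,0,0.35],[0.16,0.46,0,0,0,0.44]]'>/dev/null
python3 -m pendant '[[0.04,0.11,0,0,0,0.02],[0.08,0.22,0,0,0,0.02],[0.11,0.32,0,0,0,0.02],[0.13,0.38,-0.02,0,0,0.02],[0.13,0.389,-0.06,0,0,0.02]]'>/dev/null
python3 -m pendant '[[0,0,-0.04,0,0,0],[0,0,-0.06,0,0,0],[0,0,-0.06,0,0,0]]'>/dev/null
python3 d.py 0.635 .047 0.0868 4
```

```text
t 28.88 pos [0.634  0.047  0.0992] yaw 4.0 need [ 0.0021  0.     -0.0248] turn -0.0003 tilt [ 0.0001 -0.0017  0.    ] w 0.0591 ff 27.2 F [-0.3  0.3  0. ]
```

```bash
python3 -m pendant '[[0.002,0,-0.012,0,0,0],[0.002,0,-0.024,0,0,0],[0.002,0,-0.024,0,0,0]]'|grep -E 'ee_|^force'
python3 -m pendant '[[0,0,-0.003,0,0,0],[0,0,-0.003,0,0,0]]'|grep -E 'ee_|^force'
python3 -m pendant '[[0,0,-0.002,0,0,0],[0,0,-0.002,0,0,0]]'|grep -E 'ee_|^force'
```

```text
ee_pos: [0.6357, 0.0466, 0.0878]
force: [-0.3, 0.5, -0.8]
ee_pos: [0.6361, 0.0469, 0.0869]
force: [0.5, 0.5, -0.4]
ee_pos: [0.636, 0.0469, 0.0858]
force: [-0.2, -0.8, -0.5]
```

```bash
python3 -m pendant '[[-0.002,0,-0.003,0,0,0],[-0.002,0,-0.003,0,0,0]]'|grep -E 'ee_|^force'
python3 -m pendant '[[0,0,-0.002,0,0,0],[0,0,-0.002,0,0,0]]'|grep -E 'ee_|^force'
```

```text
ee_pos: [0.6348, 0.0468, 0.0841]
force: [-0.1, 0.1, -1.0]
ee_pos: [0.6351, 0.0469, 0.0838]
force: [-1.4, -1.3, 2.9]
```

Contact. Release and go for disc52 at (0.3998,−0.186).

```bash
python3 -m pendant '[[0,0,0,0,0,0],[0,0,0,0,0,0],[0,0,0.001,0,0,0],[0,0,0.001,0,0,0]]' -1|grep -E 'width|^force'
python3 -m pendant '[[0,0,0.04,0,0,0],[0,0,0.14,0,0,0],[0,0,0.23,0,0,0],[0,0,0.23,0,0,0]]'|grep -E 'ee_'
python3 - <<'E'
from h import *
w=snap('wrist','w6')
for b in blobs(w,amin=2000,amax=20000): print(b[0].round(1),b[1],atz(w,b[0],.098,True).round(4))
E
python3 -m pendant '[[-0.08,-0.08,0,0,0,-0.05],[-0.16,-0.16,0,0,0,-0.15],[-0.24,-0.24,0,0,0,-0.25],[-0.32,-0.32,-0.02,0,0,-0.32],[-0.39,-0.39,-0.05,0,0,-0.32]]'>/dev/null
python3 -m pendant '[[-0.04,-0.04,-0.05,0,0,0],[-0.075,-0.07,-0.1,0,0,0],[-0.075,-0.07,-0.14,0,0,0],[-0.075,-0.07,-0.14,0,0,0]]'>/dev/null
python3 d.py 0.3998 -.186 0.002 -25
python3 - <<'E'
from h import *
w=snap('wrist','w7')
for b in blobs(w,amin=500,amax=20000): print(b[0].round(1),b[1],atz(w,b[0],.014,True).round(4))
E
```

```text
force: [0.6, -0.5, -0.3]
width: 0.0854
ee_pos: [0.6381, 0.0477, 0.2042]
[492.1 223.3] [ 462  105   50  204 2060] [0.9225 0.0223 0.098 ]
[252.  182.9] [ 216  147   73   73 4138] [0.6351 0.0515 0.098 ]
t 32.42 pos [ 0.3997 -0.1823  0.1014] yaw -24.9 need [ 1.000e-04 -7.400e-03 -1.987e-01] turn -0.0016 tilt [-0.0017 -0.0039 -0.    ] w 0.0854 ff 0.0 F [-0.8 -0.4 -0.4]
[258.9 197.1] [ 228  165   63   64 3052] [ 0.4001 -0.1854  0.014 ]
[480.8 272.1] [465 254  33  35 776] [ 0.5955 -0.3788  0.014 ]
```

```bash
python3 -m pendant '[[0,-0.006,-0.05,0,0,0],[0,-0.006,-0.11,0,0,0],[0,-0.006,-0.17,0,0,0],[0,-0.006,-0.187,0,0,0],[0,-0.006,-0.187,0,0,0]]'>/dev/null
python3 d.py 0.4 -.1858 0.002 -25
```

```text
t 33.1 pos [ 0.403  -0.186   0.0106] yaw -24.8 need [-0.0061  0.0005 -0.0173] turn -0.0024 tilt [-0.      0.0002  0.    ] w 0.0851 ff 0.0 F [ 0.3  0.3 -0.1]
```

```bash
python3 -m pendant '[[-0.006,0,-0.008,0,0,0],[-0.006,0,-0.016,0,0,0],[-0.006,0,-0.016,0,0,0]]'|grep -E 'ee_|^force'
python3 -m pendant '[[0,0,0,0,0,0],[0,0,0,0,0,0],[0,0,0,0,0,0],[0,0,0,0,0,0],[0,0,0,0,0,0]]' 1 25|grep -vE 'ori'
python3 -m pendant '[[0,0,0.01,0,0,0],[0,0,0.04,0,0,0],[0,0,0.12,0,0,0],[0,0,0.22,0,0,0],[0,0,0.32,0,0,0]]'|grep -vE 'ori'
python3 -m pendant '[[0,0,0.03,0,0,0],[0,0,0.03,0,0,0]]'|grep -vE 'ori'
python3 d.py 0.635 .047 0.18 4
```

```text
ee_pos: [0.3995, -0.1862, 0.0024]
force: [-0.6, -1.0, -0.4]
time: 34.1
ee_pos: [0.3998, -0.1862, 0.0027]
force: [-0.8, 0.3, 5.5]
width: 0.0507
finger_force: 25.8
time: 34.72
ee_pos: [0.3991, -0.186, 0.1636]
force: [1.0, -0.3, -0.6]
width: 0.0507
finger_force: 26.3
time: 34.98
ee_pos: [0.3999, -0.1863, 0.1777]
force: [-0.1, 0.4, -1.1]
width: 0.0507
finger_force: 26.3
t 34.98 pos [ 0.3999 -0.1863  0.1777] yaw -24.8 need [0.4702 0.4666 0.0047] turn 0.3202 tilt [0.0005 0.0009 0.    ] w 0.0507 ff 26.3 F [-0.1  0.4 -1.1]
```

```bash
python3 -m pendant '[[0.05,0.05,0,0,0,0.05],[0.12,0.12,0,0,0,0.15],[0.2,0.2,0,0,0,0.25],[0.28,0.28,0,0,0,0.32],[0.32,0.32,0,0,0,0.32]]'>/dev/null
python3 -m pendant '[[0,0,0,0,0,0],[0,0,0,0,0,0]]'|grep ee_
python3 - <<'E'
from h import *
w=snap('wrist','w8')
x,y=proj(w,[.635,.047,.1],True).astype(int); x0,y0=max(0,x-80),max(0,y-60);print(x0,y0)
cv2.imwrite('pics/w8b.png',cv2.resize(w['pixels'][y0:y0+120,x0:x0+160],None,fx=5,fy=5,interpolation=cv2.INTER_CUBIC))
E
```

```text
ee_pos: [0.5578, -0.0273, 0.1751]
285 51
```

View pics/w8b.png

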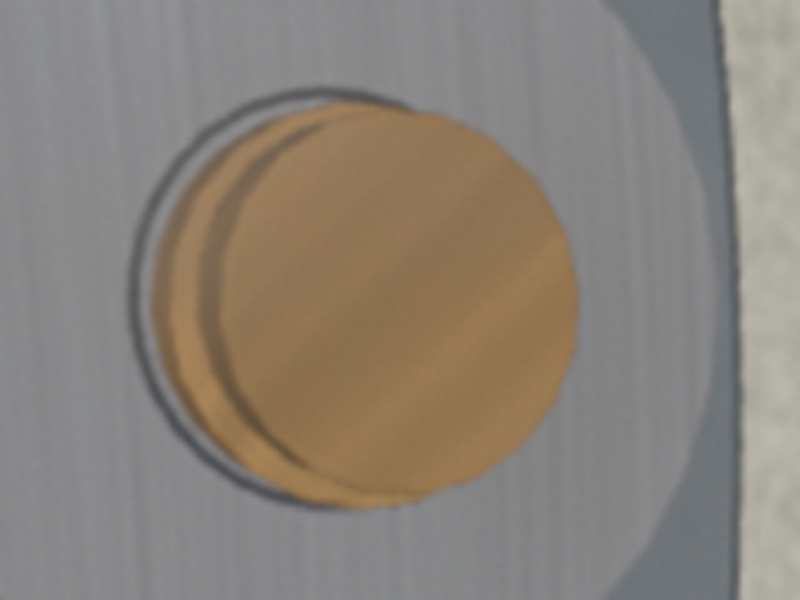

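Top face of disc60 spans x 218–579, y 108–495, so its centre is at (398,301) in the crop.

```bash
python3 - <<'E'
from h import *
w=load('w8'); P=[(218,301),(579,301),(400,108),(395,495),(270,162),(540,420)]
W=np.array([atz(w,(u/5+285-.4,v/5+51-.4),.101,True)[:2] for u,v in P]); c=np.linalg.lstsq(np.c_[2*W,np.ones(len(W))],(W**2).sum(1),rcond=None)[0];print(c[:2],np.sqrt(c[2]+c[:2]@c[:2]))
E
python3 -m pendant '[[0.06,0.06,0,0,0,0],[0.12,0.12,-0.02,0,0,0],[0.154,0.148,-0.06,0,0,0],[0.154,0.148,-0.11,0,0,0],[0.154,0.148,-0.11,0,0,0]]'>/dev/null
python3 d.py 0.635 .047 0.1067 4
```

```text
[0.63504932 0.04755134] 0.029673748181500065
t 36.52 pos [0.634  0.0456 0.1194] yaw 3.9 need [ 0.002   0.0029 -0.0254] turn 0.0014 tilt [ 0.0014 -0.0043  0.    ] w 0.0506 ff 26.3 F [-0.8 -0.7 -0.7]
```

```bash
python3 -m pendant '[[0.002,0.002,-0.012,0,0,0],[0.002,0.002,-0.022,0,0,0],[0.002,0.002,-0.022,0,0,0]]'>/dev/null
python3 d.py 0.635 .047 0.1037 4
python3 -m pendant '[[0,0,-0.003,0,0,0],[0,0,-0.003,0,0,0]]'|grep -E 'ee_|^force'
```

```text
t 36.9 pos [0.6375 0.0485 0.1115] yaw 4.0 need [-0.0049 -0.003  -0.0157] turn 0.0004 tilt [0.0001 0.0001 0.    ] w 0.051 ff 26.3 F [ 0.1 -1.1 -0.6]
ee_pos: [0.6376, 0.0489, 0.11]
force: [2.0, 0.4, -0.0]
```

```bash
python3 -m pendant '[[-0.005,-0.003,-0.008,0,0,0],[-0.005,-0.003,-0.008,0,0,0]]'|grep -E 'ee_|^force'
python3 -m pendant '[[0,0,-0.003,0,0,0],[0,0,-0.003,0,0,0]]'|grep -E 'ee_|^force'
python3 -m pendant '[[0,0,-0.002,0,0,0],[0,0,-0.002,0,0,0]]'|grep -E 'ee_|^force'
```

```text
ee_pos: [0.6345, 0.047, 0.1052]
force: [0.1, -0.2, -0.9]
ee_pos: [0.635, 0.0474, 0.1042]
force: [0.3, 0.5, 0.1]
ee_pos: [0.6352, 0.0474, 0.1038]
force: [-0.4, -0.0, 3.1]
```

```bash
python3 -m pendant '[[0,0,0,0,0,0],[0,0,0,0,0,0],[0,0,0.001,0,0,0],[0,0,0.001,0,0,0]]' -1|grep -E 'width|^force'
python3 -m pendant '[[0,0,0.04,0,0,0],[0,0,0.12,0,0,0],[0,0,0.2,0,0,0],[0,0,0.2,0,0,0]]'|grep -E 'ee_'
python3 -m pendant '[[-0.01,-0.11,0,0,0,-0.1],[-0.02,-0.22,0,0,0,-0.2],[-0.03,-0.34,0,0,0,-0.3],[-0.04,-0.46,0,0,0,-0.4],[-0.05,-0.58,0,0,0,-0.406]]'>/dev/null
python3 -m pendant '[[-0.02,-0.1,-0.05,0,0,0],[-0.022,-0.2,-0.1,0,0,0],[-0.022,-0.27,-0.16,0,0,0],[-0.022,-0.278,-0.2,0,0,0],[-0.022,-0.278,-0.2,0,0,0]]'>/dev/null
python3 -m pendant '[[0,0,0,0,0,0]]' >/dev/null
python3 d.py 0.5994 -.382 0.003 -32.5
python3 - <<'E'
from h import *
w=snap('wrist','w9')
for b in blobs(w,amin=500,amax=20000): print(b[0].round(1),b[1],atz(w,b[0],.014,True).round(4))
E
```

```text
force: [-0.1, -0.7, 0.6]
width: 0.0852
ee_pos: [0.6377, 0.0481, 0.2084]
t 40.27 pos [ 0.6007 -0.3792  0.1048] yaw -32.4 need [-0.0027 -0.0056 -0.2037] turn -0.0014 tilt [-0.0007  0.0013  0.    ] w 0.0854 ff 0.0 F [ 0.6  0.8 -0.5]
[487.1 202.7] [ 453  158   59   77 1837] [ 0.8008 -0.5201  0.014 ]
[255.5 195.3] [ 230  168   52   54 2131] [ 0.5993 -0.3806  0.014 ]
```

```bash
python3 -m pendant '[[-0.003,-0.004,-0.05,0,0,0],[-0.003,-0.004,-0.11,0,0,0],[-0.003,-0.004,-0.17,0,0,0],[-0.003,-0.004,-0.19,0,0,0],[-0.003,-0.004,-0.19,0,0,0]]'>/dev/null
python3 -m pendant '[[0,0,0,0,0,0]]' >/dev/null
python3 d.py 0.5993 -.3813 0.003 -32.5
```

```text
t 41.08 pos [ 0.5991 -0.3841  0.0111] yaw -32.5 need [ 0.0004  0.0057 -0.0161] turn 0.0004 tilt [0.0012 0.0021 0.    ] w 0.0854 ff 0.0 F [ 0.4 -0.8  0.6]
```

```bash
python3 -m pendant '[[0,0.006,-0.008,0,0,0],[0,0.006,-0.015,0,0,0],[0,0.006,-0.015,0,0,0]]'|grep -E 'ee_|^force'
python3 -m pendant '[[0,0,0,0,0,0],[0,0,0,0,0,0],[0,0,0,0,0,0],[0,0,0,0,0,0],[0,0,0,0,0,0]]' 1 25|grep -vE 'ori'
python3 -m pendant '[[0,0,0.01,0,0,0],[0,0,0.04,0,0,0],[0,0,0.12,0,0,0],[0,0,0.22,0,0,0],[0,0,0.32,0,0,0]]'|grep -vE 'ori'
python3 -m pendant '[[0,0,0.07,0,0,0],[0,0,0.07,0,0,0]]'|grep -vE 'ori'
python3 -m pendant '[[0,0.06,0,0,0,0.05],[0,0.14,0,0,0,0.15],[0,0.24,0,0,0,0.25],[0,0.34,0,0,0,0.35],[0,0.45,0,0,0,0.4]]'>/dev/null
python3 -m pendant '[[0,0.03,0,0,0,0],[0,0.06,0,0,0,0],[0,0.06,0,0,0,0],[0,0.06,0,0,0,0]]'|grep ee_
python3 d.py 0.635 .047 0.18 4
python3 - <<'E'
from h import *
w=snap('wrist','w10')
x,y=proj(w,[.635,.047,.119],True).astype(int); x0,y0=max(0,x-80),max(0,y-60);print(x0,y0)
cv2.imwrite('pics/w10b.png',cv2.resize(w['pixels'][y0:y0+120,x0:x0+160],None,fx=5,fy=5,interpolation=cv2.INTER_CUBIC))
E
```

```text
ee_pos: [0.5972, -0.3804, 0.0009]
force: [0.3, 0.6, 0.6]
time: 42.08
ee_pos: [0.5978, -0.3809, 0.0016]
force: [-0.1, -0.6, 0.8]
width: 0.0425
finger_force: 25.7
time: 42.7
ee_pos: [0.5976, -0.3806, 0.164]
force: [0.8, -0.6, -1.0]
width: 0.0431
finger_force: 25.6
time: 42.95
ee_pos: [0.5999, -0.3818, 0.2024]
force: [0.1, -0.5, -0.8]
width: 0.0428
finger_force: 25.6
ee_pos: [0.5973, -0.1281, 0.196]
t 44.08 pos [ 0.5973 -0.1281  0.196 ] yaw 3.3 need [ 0.0753  0.3502 -0.032 ] turn 0.0082 tilt [ 0.001  -0.0003  0.    ] w 0.0429 ff 25.6 F [ 0.1 -0.5  0.3]
239 0
```

View pics/w10b.png

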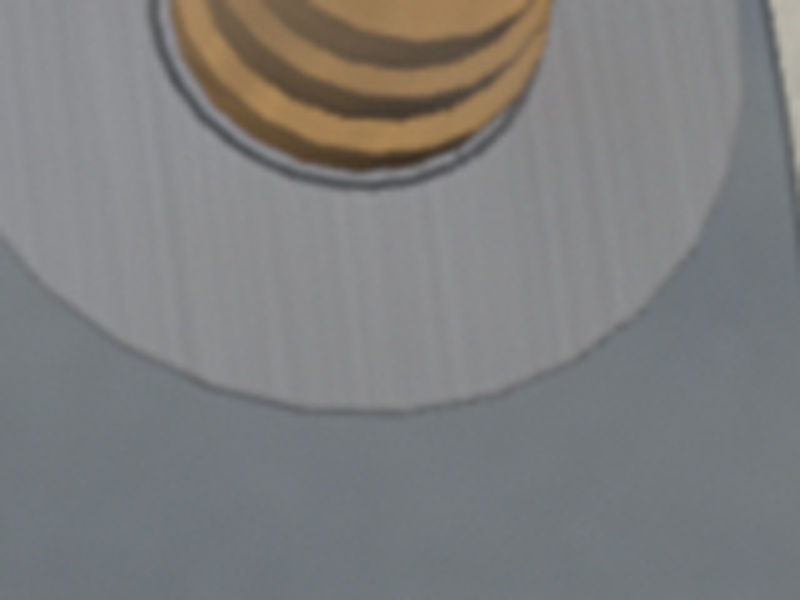

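Tower of three looks evenly stacked at the top of the crop, around (380,60). Place disc44.

```bash
python3 -m pendant '[[0.02,0.1,0,0,0,0.008],[0.04,0.2,0,0,0,0.008],[0.06,0.3,-0.02,0,0,0.008],[0.075,0.348,-0.06,0,0,0.008],[0.075,0.348,-0.118,0,0,0.008]]'>/dev/null
python3 -m pendant '[[0,0,0,0,0,0],[0,0,0,0,0,0],[0,0,0,0,0,0]]' >/dev/null
python3 d.py 0.635 .047 0.1236 4
```

```text
t 45.12 pos [0.6363 0.0475 0.139 ] yaw 4.1 need [-0.0026 -0.0009 -0.0309] turn -0.0007 tilt [-0.     0.002  0.   ] w 0.0427 ff 25.6 F [-0.   0.4  0.9]
```

```bash
python3 -m pendant '[[-0.003,-0.001,-0.012,0,0,0],[-0.003,-0.001,-0.022,0,0,0],[-0.003,-0.001,-0.026,0,0,0],[-0.003,-0.001,-0.026,0,0,0]]'>/dev/null
python3 d.py 0.635 .047 0.1206 4
python3 -m pendant '[[0,0,-0.003,0,0,0],[0,0,-0.003,0,0,0]]'|grep -E 'ee_|^force'
python3 -m pendant '[[0,0,-0.003,0,0,0],[0,0,-0.003,0,0,0]]'|grep -E 'ee_|^force'
```

```text
t 45.62 pos [0.6333 0.0479 0.1239] yaw 4.2 need [ 0.0034 -0.0017 -0.0066] turn -0.0019 tilt [ 0.     -0.0004  0.    ] w 0.0429 ff 25.6 F [ 0.   0.4 -0.8]
ee_pos: [0.6336, 0.0479, 0.1228]
force: [0.2, -0.6, 0.1]
ee_pos: [0.6335, 0.0478, 0.1212]
force: [-0.2, 0.5, 0.1]
```

```bash
python3 -m pendant '[[0.003,-0.002,-0.001,0,0,0],[0.003,-0.002,-0.002,0,0,0]]'|grep -E 'ee_|^force'
python3 -m pendant '[[0,0,-0.002,0,0,0],[0,0,-0.002,0,0,0]]'|grep -E 'ee_|^force'
```

```text
ee_pos: [0.6354, 0.0466, 0.1206]
force: [-0.1, -0.0, 2.3]
ee_pos: [0.6354, 0.0466, 0.1205]
force: [-1.6, -1.0, 5.4]
```

```bash
python3 -m pendant '[[0,0,0,0,0,0],[0,0,0,0,0,0],[0,0,0.001,0,0,0],[0,0,0.001,0,0,0]]' -1|grep -E 'width|^force'
python3 -m pendant '[[0,0,0.04,0,0,0],[0,0,0.12,0,0,0],[0,0,0.18,0,0,0],[0,0,0.18,0,0,0]]'|grep -E 'ee_'
python3 -m pendant '[[-0.08,0.05,0,0,0,0.08],[-0.18,0.11,0,0,0,0.16],[-0.28,0.17,-0.02,0,0,0.206],[-0.37,0.23,-0.06,0,0,0.206],[-0.424,0.26,-0.1,0,0,0.206]]'>/dev/null
python3 -m pendant '[[0,0,-0.05,0,0,0],[0,0,-0.11,0,0,0],[0,0,-0.11,0,0,0],[0,0,-0.11,0,0,0]]'>/dev/null
python3 d.py .4233 .1765 0.004 22.6
python3 - <<'E'
from h import *
w=snap('wrist','w11')
for b in blobs(w,amin=500,amax=20000): print(b[0].round(1),b[1],atz(w,b[0],.014,True).round(4))
E
```

```text
force: [0.1, 0.3, 0.1]
width: 0.0853
ee_pos: [0.637, 0.0474, 0.2131]
t 48.75 pos [0.4233 0.177  0.1051] yaw 22.7 need [ 1.000e-04 -1.000e-03 -2.023e-01] turn -0.0012 tilt [-0.0002  0.0001  0.    ] w 0.0855 ff 0.0 F [ 0.2  0.1 -0.1]
[436.6  53. ] [ 417   32   41   42 1289] [0.5199 0.3554 0.014 ]
[391.7  57.2] [380  37  26  45 665] [0.4814 0.3277 0.014 ]
[256.  191.7] [ 235  169   43   46 1507] [0.4227 0.1773 0.014 ]
```

```bash
python3 -m pendant '[[0,0,-0.05,0,0,0],[0,0,-0.11,0,0,0],[0,0,-0.17,0,0,0],[0,0,-0.185,0,0,0],[0,0,-0.185,0,0,0]]'>/dev/null
python3 -m pendant '[[0,0,0,0,0,0]]' >/dev/null
python3 d.py .423 .177 0.004 22.6
```

```text
t 49.55 pos [0.4244 0.1775 0.0137] yaw 22.7 need [-0.0028 -0.001  -0.0194] turn -0.0011 tilt [-0.0007  0.0019  0.    ] w 0.0854 ff 0.0 F [-0.2 -0.1  0.7]
```

```bash
python3 -m pendant '[[-0.003,-0.001,-0.01,0,0,0],[-0.003,-0.001,-0.018,0,0,0],[-0.003,-0.001,-0.018,0,0,0]]'|grep -E 'ee_|^force'
python3 -m pendant '[[0,0,0,0,0,0],[0,0,0,0,0,0],[0,0,0,0,0,0],[0,0,0,0,0,0],[0,0,0,0,0,0]]' 1 25|grep -vE 'ori'
python3 -m pendant '[[0,0,0.01,0,0,0],[0,0,0.04,0,0,0],[0,0,0.12,0,0,0],[0,0,0.22,0,0,0],[0,0,0.32,0,0,0]]'|grep -vE 'ori'
python3 -m pendant '[[0,0,0.09,0,0,0],[0,0,0.09,0,0,0],[0,0,0.09,0,0,0]]'|grep -vE 'ori'
python3 d.py 0.635 .047 0.2 4
python3 look.py 2
```

```text
ee_pos: [0.4212, 0.1761, 0.003]
force: [0.5, 0.5, 0.6]
time: 50.55
ee_pos: [0.4218, 0.1765, 0.0036]
force: [-0.6, -0.2, 3.9]
width: 0.0349
finger_force: 25.0
time: 51.18
ee_pos: [0.4213, 0.1765, 0.1657]
force: [1.3, 0.6, 0.3]
width: 0.0345
finger_force: 25.1
time: 51.55
ee_pos: [0.4211, 0.1761, 0.2083]
force: [-1.1, -0.4, 0.9]
width: 0.0349
finger_force: 25.1
t 51.55 pos [0.4211 0.1761 0.2083] yaw 22.7 need [ 0.4278 -0.2582 -0.0166] turn -0.2079 tilt [ 0.0003 -0.      0.    ] w 0.0349 ff 25.1 F [-1.1 -0.4  0.9]
disc [0.7017 0.0732 0.0724] 0.0001 diam~ 0.0371
disc [0.4351 0.3611 0.1602] 0.0046 diam~ 0.0537
disc [0.4559 0.4019 0.0248] 0.0013 diam~ 0.0593
```

Run:
```python
from h import *
t=load('t2');s=load('s2')
for n,i in(('t',t),('s',s)):
    for c,st,_ in blobs(i):
        if n=='t' and 150<c[0]<340 or n=='s' and 140<c[0]<300: print(n,c.round(1),st)
a=cv2.resize(t['pixels'][110:190,190:290],(400,320),interpolation=cv2.INTER_CUBIC);b=cv2.resize(s['pixels'][140:220,170:270],(400,320),interpolation=cv2.INTER_CUBIC)
cv2.imwrite('pics/ts2.png',np.hstack([a,b]))
```

```text
t [230.6 131.4] [224 126  13  13 115]
t [240.4 152.1] [230 141  22  23 360]
s [283.8 107.9] [269 101  30  15 259]
s [210.1 121.6] [197 114  25  15 118]
s [212.1 185.8] [205 170  22  27 280]
s [192.6 181.1] [185 174  16  15 204]
s [247.1 208.8] [238 200  18  19 299]
s [172.3 288.3] [165 280  16  17 201]
s [178.1 306.9] [168 297  19  19 198]
s [156.2 338.3] [143 316  30  43 908]
```

View pics/ts2.png

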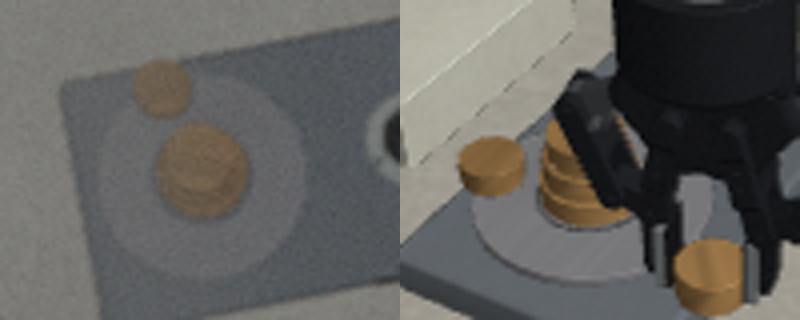

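Disc44 was knocked off the tower and now lies flat at the pan's far edge (160,88 in the left half); the lower three stay stacked at (202,170). I'll set disc36 back on the table and pick up disc44 again.

```bash
python3 -m pendant '[[0,0,-0.1,0,0,0],[0,0,-0.2,0,0,0],[0,0,-0.3,0,0,0],[0,0,-0.38,0,0,0],[0,0,-0.4,0,0,0]]'>/dev/null
python3 -m pendant '[[0,0,-0.002,0,0,0],[0,0,-0.004,0,0,0]]' |grep -E 'ee_|^force'
python3 -m pendant '[[0,0,-0.003,0,0,0],[0,0,-0.003,0,0,0]]' |grep -E 'ee_|^force'
```

```text
ee_pos: [0.4229, 0.1771, 0.0077]
force: [0.0, -0.3, -0.2]
ee_pos: [0.4222, 0.1765, 0.0055]
force: [-0.8, -0.0, -0.8]
```

```bash
python3 -m pendant '[[0,0,-0.003,0,0,0],[0,0,-0.003,0,0,0]]' |grep -E 'ee_|^force'
python3 -m pendant '[[0,0,0,0,0,0],[0,0,0,0,0,0],[0,0,0,0,0,0],[0,0,0,0,0,0]]' -1|grep -E 'width|^force'
python3 -m pendant '[[0,0,0.04,0,0,0],[0,0,0.14,0,0,0],[0,0,0.25,0,0,0],[0,0,0.36,0,0,0],[0,0,0.4,0,0,0]]'>/dev/null
python3 -m pendant '[[0.08,-0.03,0,0,0,-0.1],[0.18,-0.06,0,0,0,-0.2],[0.28,-0.1,0,0,0,-0.3],[0.38,-0.14,0,0,0,-0.4],[0.46,-0.17,0,0,0,-0.5]]'>/dev/null
python3 -m pendant '[[0.08,-0.03,0,0,0,-0.1],[0.099,-0.036,0,0,0,-0.2],[0.099,-0.036,0,0,0,-0.3],[0.099,-0.036,0,0,0,-0.4],[0.099,-0.036,0,0,0,-0.52]]'>/dev/null
python3 -m pendant '[[0,0,0,0,0,0],[0,0,0,0,0,0]]' >/dev/null
python3 d.py .7017 .0732 0.067 -69
python3 - <<'E'
from h import *
w=snap('wrist','w12')
for b in blobs(w,amin=500,amax=20000): print(b[0].round(1),b[1],atz(w,b[0],.079,True).round(4),atz(w,b[0],.119,True).round(4))
E
```

```text
ee_pos: [0.4219, 0.1764, 0.0036]
force: [0.2, 0.0, 1.1]
force: [0.3, 0.5, 0.3]
width: 0.0852
t 55.65 pos [0.7009 0.0734 0.203 ] yaw -68.9 need [ 0.0016 -0.0005 -0.2721] turn -0.0014 tilt [ 0.0001 -0.0003  0.    ] w 0.0852 ff 0.0 F [-1.  -0.6  1.4]
[254.4 182.2] [ 232  159   46   47 1720] [0.7005 0.0751 0.079 ] [0.7109 0.0788 0.119 ]
[257.5 253.7] [ 225  216   67   77 4057] [0.631  0.0451 0.079 ] [0.6518 0.0533 0.119 ]
[ 16.3 243.1] [  0 222  37  45 754] [0.5099 0.3423 0.079 ] [0.5488 0.3059 0.119 ]
```

```bash
python3 -m pendant '[[0.001,0.001,-0.06,0,0,0],[0.001,0.001,-0.13,0,0,0],[0.001,0.001,-0.2,0,0,0],[0.001,0.001,-0.25,0,0,0],[0.001,0.001,-0.25,0,0,0]]'>/dev/null
python3 -m pendant '[[0,0,0,0,0,0]]' >/dev/null
python3 d.py .7012 .074 0.067 -69
```

```text
t 56.45 pos [0.7025 0.0741 0.0797] yaw -69.0 need [-0.0026 -0.0001 -0.0254] turn 0.0001 tilt [-0.0003  0.0014  0.    ] w 0.0855 ff 0.0 F [ 1.1  0.3 -0.2]
```

```bash
python3 -m pendant '[[-0.002,0,-0.012,0,0,0],[-0.002,0,-0.022,0,0,0],[-0.002,0,-0.022,0,0,0]]'|grep -E 'ee_|^force'
python3 -m pendant '[[0,0,0,0,0,0],[0,0,0,0,0,0],[0,0,0,0,0,0],[0,0,0,0,0,0],[0,0,0,0,0,0]]' 1 25|grep -vE 'ori'
python3 -m pendant '[[0,0,0.01,0,0,0],[0,0,0.03,0,0,0],[0,0,0.07,0,0,0],[0,0,0.12,0,0,0],[0,0,0.16,0,0,0]]'|grep -vE 'ori'
python3 -m pendant '[[0,0,0.03,0,0,0],[0,0,0.03,0,0,0]]'>/dev/null
python3 d.py 0.635 .047 0.16 -69
```

```text
ee_pos: [0.7002, 0.0738, 0.0669]
force: [-0.5, -0.4, -0.2]
time: 57.45
ee_pos: [0.7009, 0.074, 0.0677]
force: [0.9, 0.3, 1.7]
width: 0.0429
finger_force: 25.7
time: 58.08
ee_pos: [0.7009, 0.0739, 0.1492]
force: [0.2, 0.2, -0.3]
width: 0.043
finger_force: 25.6
t 58.33 pos [0.7015 0.0741 0.1642] yaw -69.0 need [-0.1331 -0.0541 -0.0084] turn 0.0004 tilt [-0.0003  0.0021  0.    ] w 0.0427 ff 25.6 F [ 0.5  0.1 -0.3]
```

```bash
python3 -m pendant '[[-0.05,-0.02,0,0,0,0],[-0.11,-0.045,0,0,0,0],[-0.133,-0.054,-0.01,0,0,0],[-0.133,-0.054,-0.05,0,0,0],[-0.133,-0.054,-0.05,0,0,0]]'>/dev/null
python3 -m pendant '[[0,0,0,0,0,0],[0,0,0,0,0,0]]' >/dev/null
python3 d.py 0.635 .047 0.1247 -69
```

```text
t 59.2 pos [0.6347 0.0471 0.1379] yaw -69.0 need [ 0.0006 -0.0002 -0.0264] turn 0.0003 tilt [-0.0001  0.0008  0.    ] w 0.0428 ff 25.6 F [ 0.6  0.3 -0.3]
```

```bash
python3 -m pendant '[[0,0,-0.012,0,0,0],[0,0,-0.022,0,0,0],[0,0,-0.026,0,0,0],[0,0,-0.026,0,0,0]]'>/dev/null
python3 d.py 0.635 .047 0.1217 -69
python3 -m pendant '[[0,0,-0.003,0,0,0],[0,0,-0.003,0,0,0]]'|grep -E 'ee_|^force'
python3 -m pendant '[[0,0,-0.002,0,0,0],[0,0,-0.002,0,0,0]]'|grep -E 'ee_|^force'
```

```text
t 59.7 pos [0.6339 0.0468 0.1239] yaw -69.0 need [ 0.0023  0.0004 -0.0045] turn 0.0004 tilt [ 0.0001 -0.0004  0.    ] w 0.0431 ff 25.6 F [ 0.2  0.7 -0.4]
ee_pos: [0.6341, 0.0469, 0.1228]
force: [-0.3, 0.0, -0.1]
ee_pos: [0.634, 0.0469, 0.1217]
force: [0.6, -0.5, -1.2]
```

```bash
python3 -m pendant '[[0.001,0,-0.002,0,0,0],[0.001,0,-0.002,0,0,0]]'|grep -E 'ee_|^force'
python3 -m pendant '[[0,0,-0.002,0,0,0],[0,0,-0.002,0,0,0]]'|grep -E 'ee_|^force'
```

```text
ee_pos: [0.6342, 0.0469, 0.1217]
force: [-3.4, -1.3, 4.6]
ee_pos: [0.6343, 0.0469, 0.1217]
force: [-5.0, -0.3, 9.1]
```

```bash
python3 -m pendant '[[0,0,0.002,0,0,0],[0,0,0.003,0,0,0]]'>/dev/null
python3 -m pendant '[[0,0,0,0,0,0],[0,0,0,0,0,0],[0,0,0,0,0,0],[0,0,0,0,0,0]]' -1|grep -E 'width|^force'
python3 -m pendant '[[0,0,0.04,0,0,0],[0,0,0.1,0,0,0],[0,0,0.17,0,0,0],[0,0,0.17,0,0,0]]'|grep -E 'ee_'
python3 -m pendant '[[-0.08,0.05,0,0,0,0.1],[-0.18,0.11,0,0,0,0.2],[-0.28,0.17,-0.02,0,0,0.3],[-0.37,0.23,-0.06,0,0,0.4],[-0.424,0.259,-0.1,0,0,0.5]]'>/dev/null
python3 -m pendant '[[0,0,-0.05,0,0,0.1],[0,0,-0.1,0,0,0.2],[0,0,-0.1,0,0,0.3],[0,0,-0.1,0,0,0.4],[0,0,-0.1,0,0,0.518]]'>/dev/null
python3 -m pendant '[[0,0,0,0,0,0],[0,0,0,0,0,0]]'>/dev/null
python3 d.py .422 .1765 0.004 22.6
python3 - <<'E'
from h import *
w=snap('wrist','w13')
for b in blobs(w,amin=500,amax=20000): print(b[0].round(1),b[1],atz(w,b[0],.014,True).round(4))
E
python3 look.py 3
```

```text
force: [1.0, 0.9, 0.1]
width: 0.0855
ee_pos: [0.6369, 0.0473, 0.2101]
t 63.45 pos [0.4222 0.1761 0.1058] yaw 22.4 need [-0.0004  0.0008 -0.2037] turn 0.0019 tilt [ 0.0002 -0.0005  0.    ] w 0.0854 ff 0.0 F [ 0.2 -1.7  0.4]
[437.1  51.9] [ 418   31   40   42 1269] [0.52   0.3556 0.014 ]
[392.3  55.9] [381  37  27  44 640] [0.4813 0.328  0.014 ]
[256.3 191.1] [ 235  169   44   45 1496] [0.4217 0.1767 0.014 ]
disc [0.6342 0.0466 0.0955] 0.0043 diam~ 0.0627
disc [0.4351 0.3611 0.1595] 0.0048 diam~ 0.0537
disc [0.456  0.4019 0.0247] 0.0013 diam~ 0.0593
```

Tower blob is intact (no stray disc). Grasp disc36.

```bash
python3 -m pendant '[[0,0,-0.05,0,0,0],[0,0,-0.11,0,0,0],[0,0,-0.17,0,0,0],[0,0,-0.19,0,0,0],[0,0,-0.19,0,0,0]]'>/dev/null
python3 -m pendant '[[0,0,0,0,0,0]]' >/dev/null
python3 d.py .422 .1766 0.004 22.6
```

```text
t 64.35 pos [0.4236 0.1769 0.0124] yaw 22.6 need [-0.0033 -0.0007 -0.0167] turn 0.0003 tilt [-0.0006  0.0015  0.    ] w 0.0856 ff 0.0 F [ 0.4 -0.3  0.2]
```

```bash
python3 -m pendant '[[-0.003,-0.001,-0.008,0,0,0],[-0.003,-0.001,-0.015,0,0,0],[-0.003,-0.001,-0.015,0,0,0]]'|grep -E 'ee_|^force'
python3 -m pendant '[[0,0,0,0,0,0],[0,0,0,0,0,0],[0,0,0,0,0,0],[0,0,0,0,0,0],[0,0,0,0,0,0]]' 1 25|grep -vE 'ori'
python3 -m pendant '[[0,0,0.01,0,0,0],[0,0,0.04,0,0,0],[0,0,0.12,0,0,0],[0,0,0.22,0,0,0],[0,0,0.32,0,0,0]]'|grep -vE 'ori'
python3 -m pendant '[[0,0,0.09,0,0,0],[0,0,0.09,0,0,0],[0,0,0.09,0,0,0]]'>/dev/null
python3 d.py 0.635 .047 0.2 4
```

```text
ee_pos: [0.4208, 0.1757, 0.0036]
force: [-0.0, 0.2, -0.2]
time: 65.35
ee_pos: [0.4212, 0.1759, 0.004]
force: [-1.0, 0.2, 2.7]
width: 0.0348
finger_force: 25.0
time: 65.97
ee_pos: [0.4208, 0.1759, 0.1662]
force: [0.7, 1.1, -0.4]
width: 0.0347
finger_force: 25.1
t 66.35 pos [0.4206 0.1756 0.2088] yaw 22.6 need [ 0.4288 -0.2572 -0.0176] turn -0.2066 tilt [ 0.0003 -0.      0.    ] w 0.0349 ff 25.1 F [-0.3 -0.6 -0.8]
```

```bash
python3 -m pendant '[[0.05,-0.03,0,0,0,-0.05],[0.13,-0.08,0,0,0,-0.12],[0.22,-0.13,0,0,0,-0.2],[0.31,-0.185,0,0,0,-0.207],[0.38,-0.23,0,0,0,-0.207]]'>/dev/null
python3 -m pendant '[[0.03,-0.02,0,0,0,0],[0.049,-0.027,-0.03,0,0,0],[0.049,-0.027,-0.09,0,0,0],[0.049,-0.027,-0.09,0,0,0],[0.049,-0.027,-0.09,0,0,0]]'>/dev/null
python3 -m pendant '[[0,0,0,0,0,0],[0,0,0,0,0,0]]' >/dev/null
python3 d.py 0.635 .047 0.145 4
```

```text
t 67.85 pos [0.6361 0.0476 0.165 ] yaw 4.0 need [-0.0022 -0.0012 -0.04  ] turn 0.0004 tilt [-0.0001  0.0013  0.    ] w 0.0349 ff 25.1 F [-0.7 -0.4 -0.2]
```

```bash
python3 -m pendant '[[-0.002,-0.001,-0.012,0,0,0],[-0.002,-0.001,-0.026,0,0,0],[-0.002,-0.001,-0.038,0,0,0],[-0.002,-0.001,-0.038,0,0,0]]'>/dev/null
python3 d.py 0.635 .047 0.141 4
python3 -m pendant '[[0,0,-0.003,0,0,0],[0,0,-0.003,0,0,0]]'|grep -E 'ee_|^force'
```

```text
t 68.35 pos [0.6339 0.0467 0.1437] yaw 4.0 need [ 0.0022  0.0006 -0.0054] turn 0.0005 tilt [ 0.0002 -0.0013  0.    ] w 0.0346 ff 25.1 F [ 0.3 -0.7 -0.2]
ee_pos: [0.6347, 0.0469, 0.1434]
force: [0.3, -0.1, 0.6]
```

```bash
python3 -m pendant '[[0,0,-0.003,0,0,0],[0,0,-0.003,0,0,0]]'|grep -E 'ee_|^force'
python3 -m pendant '[[0,0,-0.002,0,0,0],[0,0,-0.002,0,0,0]]'|grep -E 'ee_|^force'
```

```text
ee_pos: [0.6345, 0.0468, 0.1417]
force: [-0.5, 0.8, -0.7]
ee_pos: [0.6347, 0.0469, 0.1411]
force: [-0.7, 0.1, 1.4]
```

```bash
python3 -m pendant '[[0,0,0,0,0,0],[0,0,0,0,0,0],[0,0,0.001,0,0,0],[0,0,0.001,0,0,0]]' -1|grep -E 'width|^force'
python3 -m pendant '[[0,0,0.04,0,0,0],[0,0,0.1,0,0,0],[0,0,0.15,0,0,0],[0,0,0.15,0,0,0]]'|grep -E 'ee_'
python3 -m pendant '[[0.01,-0.08,0,0,0,-0.1],[0.02,-0.18,0,0,0,-0.2],[0.03,-0.27,0,0,0,-0.3],[0.04,-0.325,0,0,0,-0.4],[0.057,-0.325,0,0,0,-0.5]]'>/dev/null
python3 -m pendant '[[0,0,0,0,0,-0.1],[0,0,0,0,0,-0.2],[0,0,0,0,0,-0.3],[0,0,0,0,0,-0.4],[0,0,0,0,0,-0.433]]'>/dev/null
python3 -m pendant '[[0,0,0,0,0,0],[0,0,0,0,0,0]]'>/dev/null
python3 d.py .6634 -.1155 .066 -80
python3 - <<'E'
from h import *
t=snap('top','t4');s=snap('side','s4');w=snap('wrist','w14')
for c,st,m in blobs(t):
  for c2,st2,m2 in blobs(s):
    X,e=tri(ray(t,c),ray(s,c2))
    if e<.005 and .5<X[0]<.8 and abs(X[1])<.25: print('disc',X.round(4),e.round(4),st,st2)
a=cv2.resize(s['pixels'][120:220,160:285],(500,400),interpolation=cv2.INTER_CUBIC)
x,y=proj(w,[.6634,-.1155,.09],True).astype(int);print(x,y)
b=cv2.resize(w['pixels'][y-75:y+75,x-56:x+56],(300,400),interpolation=cv2.INTER_CUBIC)
cv2.imwrite('pics/sw4.png',np.hstack([a,b]))
E
```

```text
force: [-0.1, -0.4, -0.5]
width: 0.0854
ee_pos: [0.6361, 0.0474, 0.2189]
t 71.6 pos [ 0.6627 -0.1156  0.2153] yaw -80.0 need [ 1.500e-03  2.000e-04 -2.987e-01] turn -0.0003 tilt [-0.0001 -0.001  -0.    ] w 0.0856 ff 0.0 F [ 1.2 -0.5 -0.1]
disc [0.6325 0.0459 0.0995] 0.0025 [230 141  22  23 358] [205 157  26  40 773]
256 181
```

View pics/sw4.png

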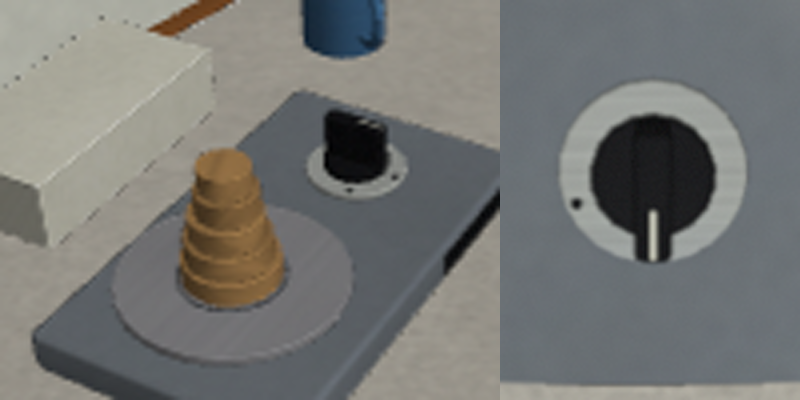

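The five-disc tower stands centred in the ring (side half, 230,230). The knob bar is in line with the gripper (wrist half, pointer at 653,235). Turn the knob now.

```bash
python3 -m pendant '[[0.001,0,-0.06,0,0,0],[0.001,0,-0.14,0,0,0],[0.001,0,-0.22,0,0,0],[0.001,0,-0.27,0,0,0],[0.001,0,-0.27,0,0,0]]'>/dev/null
python3 -m pendant '[[0,0,0,0,0,0],[0,0,0,0,0,0]]'>/dev/null
python3 d.py .6634 -.1155 .066 -80
```

```text
t 72.62 pos [ 0.665  -0.1159  0.0835] yaw -80.0 need [-0.0033  0.0007 -0.0349] turn 0.0002 tilt [0.0004 0.0024 0.    ] w 0.0856 ff 0.0 F [0.8 0.1 0.4]
```

```bash
python3 -m pendant '[[-0.003,0,-0.015,0,0,0],[-0.003,0,-0.033,0,0,0],[-0.003,0,-0.033,0,0,0]]'|grep -E 'ee_|^force'
python3 -m pendant '[[0,0,0,0,0,0],[0,0,0,0,0,0],[0,0,0,0,0,0],[0,0,0,0,0,0],[0,0,0,0,0,0]]' 1 40|grep -vE 'ori'
python3 -m pendant '[[0,0,0,0,0,0],[0,0,0,0,0,0]]'
python3 d.py .6634 -.1155 .066 -80
```

```text
ee_pos: [0.6609, -0.1155, 0.0633]
force: [-0.1, 0.7, -0.9]
time: 73.62
ee_pos: [0.6622, -0.1157, 0.0651]
force: [-0.9, -0.6, 1.0]
width: 0.0132
finger_force: 42.6
time: 73.88
ee_pos: [0.6622, -0.1158, 0.0651]
orientation: [0.0, 0.996, 0.087, 0.0]
force: [-0.9, -0.2, 1.5]
width: 0.0132
finger_force: 42.7
t 73.88 pos [ 0.6622 -0.1158  0.0651] yaw -80.0 need [0.0024 0.0005 0.0018] turn 0.0001 tilt [0.0001 0.0002 0.    ] w 0.0132 ff 42.7 F [-0.9 -0.2  1.5]
```

```bash
python3 -m pendant '[[0,0,0,0,0,-0.09],[0,0,0,0,0,-0.18],[0,0,0,0,0,-0.27],[0,0,0,0,0,-0.36],[0,0,0,0,0,-0.45]]'|grep -E 'ee_|^force|width'
python3 -m pendant '[[0,0,0,0,0,-0.09],[0,0,0,0,0,-0.18],[0,0,0,0,0,-0.27],[0,0,0,0,0,-0.3],[0,0,0,0,0,-0.3]]'|grep -E 'ee_|^force|width'
python3 -m pendant '[[0,0,0,0,0,0],[0,0,0,0,0,0]]'|grep -E 'ee_|^force|width'
python3 d.py .6634 -.1155 .066 -149
python3 -c "
from h import *; print(sense()['torque'],sense()['q'].round(2))"
```

```text
ee_pos: [0.6625, -0.1143, 0.0652]
force: [0.9, 2.7, 1.3]
width: 0.0135
ee_pos: [0.6631, -0.1135, 0.0651]
force: [2.3, 3.5, 1.3]
width: 0.0133
ee_pos: [0.6631, -0.1136, 0.0651]
force: [1.8, 4.8, 0.7]
width: 0.0132
t 75.38 pos [ 0.6631 -0.1136  0.0651] yaw -147.4 need [ 0.0006 -0.0038  0.0018] turn -0.0175 tilt [-0.0016  0.0012  0.    ] w 0.0132 ff 42.8 F [1.8 4.8 0.7]
[ 0.58284117 -0.3661568  -0.10620701] [ 0.02  0.69  0.21  1.36 -0.15  1.11 -2.32]
```

Turned 67°; release, rise and check.

```bash
python3 -m pendant '[[0,0,0,0,0,0],[0,0,0,0,0,0],[0,0,0,0,0,0],[0,0,0,0,0,0]]' -1|grep -E '^force|width'
python3 -m pendant '[[0,0,0.04,0,0,0],[0,0,0.1,0,0,0],[0,0,0.2,0,0,0],[0,0,0.3,0,0,0],[0,0,0.3,0,0,0]]'|grep -E 'ee_'
python3 -m pendant '[[-0.02,-0.04,0,0,0,0],[-0.04,-0.08,0,0,0,0],[-0.04,-0.08,0,0,0,0],[-0.04,-0.08,0,0,0,0]]'|grep -E 'ee_|^force'
python3 - <<'E'
from h import *
s=snap('side','s5');w=snap('wrist','w15');t=snap('top','t5')
a=cv2.resize(s['pixels'][110:360,60:310],(400,400),interpolation=cv2.INTER_CUBIC)
x,y=proj(w,[.6634,-.1155,.09],True).astype(int);x=max(50,x);y=max(50,y);print(x,y)
b=cv2.resize(w['pixels'][y-50:y+50,x-50:x+50],(400,400),interpolation=cv2.INTER_CUBIC)
cv2.imwrite('pics/f.png',np.hstack([a,b]))
# direction of image rows: project bar ends for lock=0 and 1.2
for L in(0,1.2):
    an=np.radians(9.95)-L; print(L,[(((proj(w,[.6634+r*np.cos(an),-.1155+r*np.sin(an),.091],True)-[x-50,y-50])*4)+[400,0]).round() for r in(-.024,.024)])
E
```

```text
force: [0.4, 0.0, 0.9]
width: 0.084
ee_pos: [0.6651, -0.1168, 0.2211]
ee_pos: [0.6417, -0.1556, 0.2141]
force: [0.9, 1.2, 0.4]
216 204
0 [array([693., 239.]), array([507., 166.])]
1.2 [array([603., 294.]), array([598., 106.])]
```

View pics/f.png

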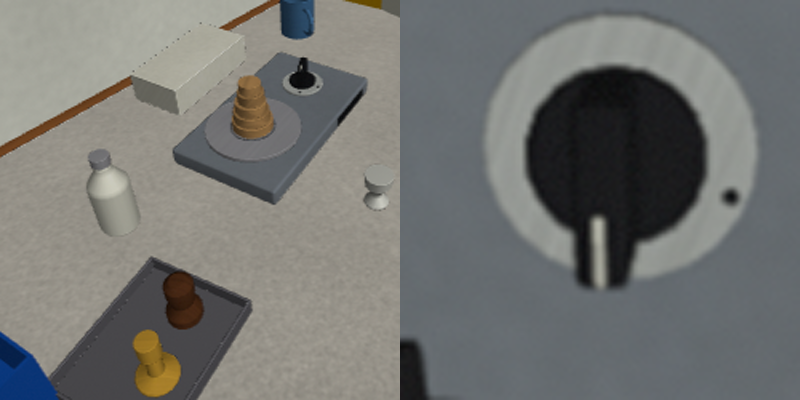

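The knob bar lies exactly along the predicted free (1.2 rad) direction, with the pointer at (600,255). The tower, tray items, egg cup and bottle are all in order, and the arm is clear.

```bash
python3 -c "
from workcell import workorder; print(workorder.sign_off())"
```

```text
the job is handed in; nothing more can be done
None
```

I handed the job in, with no verdict returned: candlestick and pepper mill upright in the tray, all five discs in one centred tower, the lock knob at free, and the egg cup and bottle untouched; disc44 was knocked off the tower mid-run and I put it back before turning the knob.

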